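# Check a tray frame for square with a slide rule and true it up

### The arm

A 7-joint arm with a two-finger parallel gripper is mounted at the origin on the work surface. World frame = base frame: x ahead of the robot, y to its left, z up, the work surface at z = 0. Lengths are in m, angles in rad, forces in N, time in s.
With the tool pointing down it reaches from about 0.35 to 0.9 m from the base axis. Payload 8.1 kg.
Tool frame: the origin (TCP) lies midway between the tips of the shut fingers; the grasp point (between the pads) lies 19 mm behind it; z points along the fingers, x is the direction in which the jaws open and shut, and the axes are right-handed (so a half turn about z gives the same grasp; the last joint's range is limited). The gripper opens to 92 mm and grips with 3 to 60 N. Pads are 19 mm wide; open, the fingers measure 130 mm over their backs; the gripper's body (75 mm by 190 mm) begins 47 mm behind the grasp point.
Start: joints at [1.168, 0.434, 0.025, 1.573, -0.012, 1.134, -0.075], TCP at [0.185, -0.597, 0.2] pointing down, gripper open.
Joint ranges: [-2.62, 2.62], [-0.44, 2.09], [-1.27, 1.32], [0.08, 2.57], [-1.32, 4.46], [0.12, 2], [-2.74, 2.74]. Speed limits (rad/s): [2.22, 2.22, 3.01, 3.01, 3.14, 3.14, 3.14].

### API

Orientations are given as a rotation vector (axis times angle).
In Python, from cell import arm gives the robot as it stands.
- The arm moves only by the tool jog_arm, never from a script. Its argument "commands" is a list of rows, each an object with "translation": the shift along the tool's x, y, z in mm, a list of three; "turn": the turn, a rotation vector about the tool's x, y, z in rad, a list of three. A call has 1 to 12 rows; each row is the pose to reach, as a shift and turn from the pose commanded when the call began, along the tool's axes at that moment; what a row does not reach only later rows make up. A row lasts 1/12 s, in which the tool goes at most 41.7 mm and 7.16 degrees, less where a joint would pass 70% of its speed; a pose out of reach is approached as far as the arm can. A call with a gripper value outside its range is refused whole. "claw" is the closure, from -1 (fully open) to 1 (shut), so that 0 is half open, set as the call begins (left out, the last holds). The fingers move at their own pace and stop on an object; "grip_force" is the grip in N (left out, the last holds). Time passes only in rows, so rows that repeat a pose let the fingers close. It gives the time, the measured TCP pose, the force and the opening at its end, in the units of the state.
- arm.observe(): the state, without advancing time (a new reading comes with each control period).
- arm.get_image(name): name is "scene" or "top" or "wrist"; returns the picture (400x640x3 uint8, blue, green, red); there is no depth.
- arm.camera_info(name): a dict with "vertical_fov" (degrees; the focal length in pixels is half the picture's height over the tangent of half this angle, whatever the lens; pixels are square), "cx", "cy" (the principal point, pixels), "distortion" ([k1, k2, p1, p2, k3] as OpenCV has them; the pictures are not rectified), "eye" and "rotation" of the camera in the world. Camera axes: x right, y up, looking along -z (the intrinsics and any distortion apply to the point x, -y, -z); pixel columns grow to the right and rows downward; lengths in m; the calibration is good to about 2 mm. A picture is of the moment at which its call begins: read the wrist's pose just before it. camera_info takes no time and is no camera call; for the wrist camera it gives the pose at the moment of the call.
- arm.sign_off(): hands the job in, once; it reports no verdict.
Trained networks look in the newest picture that a camera, given by its name, has taken for a name from the list of things; names that differ only in an ending like _2 or _b are one class to them, and where a whole thing is asked for, a point or a joint stands for the part that bears it (a point fixed in the world has none). Each returns a list of dicts, best first, with "confidence" (0 to 1); they miss things now and then, are a little off and sometimes report something else, mostly with a low value. They report only what shows in the picture. A call takes as long as a camera call.
- arm.trace(camera, query): "region" (400x640 bool, what is visible of it) and "box" ([left, top, width, height] in pixels, round what is visible of it).
- arm.landmark_of(camera, query): "at" ([column, row] in pixels: a listed point, or the origin of a listed thing).
The state is a dict: "clock": time; "joints": joint angles; "dq": joint speeds; "joint_efforts": joint torques, N m; "position": TCP position; "ee_rot": TCP orientation; "force": force on the tool from outside, world axes, zero at the start; "ft_torque": the same for the moment, N m; "width": opening from 0.0 (shut) to 1.0 (fully open).
Only numpy, scipy, OpenCV 4.12 (cv2) and the standard library are available. Lean on these libraries where they do the work, as an engineer would, in place of code of your own. Each camera call takes 0.05 s, during which the arm holds its last target. There are 200 camera calls.

### The job

Check this half-made tray frame for square: lay the slide rule flat inside it and draw the slide out until the two points reach into opposite corners, first along the diagonal from the near left to the far right corner, then along the other one, taking care not to rack the frame as you measure. Then grip or push the near rail sideways to shorten the longer diagonal until both diagonals are equal and the corners are square. Leave the rule lying flat inside the frame and do not disturb the paint bottle and cardboard tubes.

Things in the scene. Friction and masses are not known exactly. Their poses are not given: they have to be found in the camera images.
- rule: The slide rule: a straight aluminium channel 230 mm long, 24 wide, 16 high, with fine graduations, lying flat, 0.22 kg in all. A brass slide in its groove comes out at one end; a round steel point (6 mm thick, rounded nose) stands 25 mm out at each end. Origin: middle of the channel's underside; x runs from the tail to the slide's point, z up.
- rule_grip (a point): Where to hold the rule's channel: on its centre line, half-way up (8 mm above its underside), 12 mm from its middle towards the tail, near the centre of mass. Axes as the rule's.
- rule_tail (a point): The very tip of the rule's fixed tail point, 128 mm from rule_grip along -x, 8 mm above the underside.
- slide_tip (a point): The very tip of the point on the brass slide, 152 mm from rule_grip along +x when shut (more by the slide reading), 8 mm above the underside. A rule point seated in a corner stops with its tip about 1.5 mm from the corner.
- slide_grip (a point): Centre of the black thumb carriage fixed to the slide: 24 mm long, 30 mm wide (it straddles the channel), from 3 to 27.5 mm above the rule's underside; this point is 15 mm above the underside, 50 mm from rule_grip along +x when shut, and always 102 mm behind slide_tip. Axes as the rule's.
- slide (a joint): How far the slide is drawn out, 0 (shut) to 0.075 m. The rule measures 280 mm plus this from tip to tip. It slides freely (about 0.25 N, less than it takes to drag the rule over the board) and stays where it is left.
- board: White board, 280 by 370 mm, fixed, its top 30 mm above the table. On it lies a frame of four plain wooden rails, each 18 mm wide and 22 mm high, about 200 by 260 mm inside (the near and far rails are the long ones), half-lapped with one screw at each corner, so it racks into a lozenge. Origin: under the middle of the squared frame, at table height; x towards the far rail, y to the left.
- frame_middle (a point): Middle of the frame when square, on the board's top face.
- corner_near_left (a point): Inside corner of the frame, near (robot) side, left, 8 mm above the board (within about 1 mm of the true corner). Near, far, left and right are as seen from the robot. Its axes are those of the left side rail.
- corner_near_right (a point): Inside corner, near side, right, 8 mm above the board.
- corner_far_left (a point): Inside corner, far side, left, 8 mm above the board.
- corner_far_right (a point): Inside corner, far side, right, 8 mm above the board.
- near_rail (a point): Middle of the free near rail, half-way up (11 mm above the board). It shifts along its length (its y axis, to the left), staying parallel to the far rail; the side rails swing with it about the far corner screws, 218 mm away. Stiff: about 6 N along this rail, or 9 N of push along a diagonal, moves it; it stays where left. It starts up to 0.14 rad off square either way, at times almost square.
- far_rail (a point): Middle of the far rail, half-way up. It is held fast to the board by two screw clamps, 85 mm either side of its middle, that stand 96 mm above the table over this rail and the board's far edge only. x axis across the rail, away from the near rail; y along it to the left.
- side_rail (a point): Middle of the left side rail, half-way up; its x axis runs along the rail towards the far rail. The frame is square when this is parallel to far_rail's x axis.
- paint_bottle: Bystander: yellow paint bottle, 74 mm across, 188 mm tall; origin under its centre.
- tube_a: Bystander: short cardboard tube standing on end, 48 mm across, 36 mm tall; origin under its centre.
- tube_b: Bystander: a second such cardboard tube.

How it is judged:
By the outcome, as a careful person would: the job done as asked, in the order asked, and still so for the second after the job is handed in, with the robot touching nothing.
It also fails if it takes over 67 s, if anything falls off the work surface, if the arm or the gripper's body presses on something with over 40 N, if the wrist force passes 120 N, or if a joint passes its speed limit or range.

## Working session

There is one attempt and no reset: what is moved stays moved. The work goes in short steps, Python scripts to look and compute and a tool call to move; the robot and the scene stay as the last step left them, time stands still between calls to the robot, and variables do not carry over. Pictures are saved under pics/ and viewed, about 8 in all and at most 12, crops included, and the job is handed in when it is done.

Besides the shell and the picture viewer there is one more tool, called by a JSON object that holds its "method" and its "body", one argument or row to a line. jog_arm: Moves the arm, as the interface text tells. Its arguments: {"type":"object","properties":{"commands":{"type":"array","items":{"type":"object","properties":{"translation":{"type":"array","items":{"type":"number"}},"turn":{"type":"array","items":{"type":"number"}}}}},"claw":{"type":"number"},"grip_force":{"type":"number"}},"required":["commands"]}

```bash
mkdir -p pics; ls
cat > h.py <<'E'
import numpy as np, cv2
from scipy.spatial.transform import Rotation as R
from cell import arm
def cam(n):
    c=arm.camera_info(n); f=200/np.tan(np.radians(c["vertical_fov"])/2)
    K=np.array([[f,0,c["cx"]],[0,f,c["cy"]],[0,0,1.]])
    rot=np.array(c["rotation"],float)
    if rot.shape!=(3,3): rot=R.from_rotvec(rot).as_matrix()
    return K,np.array(c["distortion"],float),np.array(c["eye"],float),rot
def ray(c,px,z):
    K,d,e,r=c
    u=cv2.undistortPoints(np.array(px,float).reshape(-1,1,2),K,d).reshape(-1,2)
    v=np.c_[u[:,0],-u[:,1],-np.ones(len(u))]@r.T
    return e+v*((z-e[2])/v[:,2])[:,None]
def proj(c,P):
    K,d,e,r=c
    q=(np.atleast_2d(P)-e)@r*[1,-1,-1]
    return cv2.projectPoints(q,np.zeros(3),np.zeros(3),K,d)[0].reshape(-1,2)
def lm(n,q,z,c=None):
    c=c or cam(n); o=arm.landmark_of(n,q)
    return [(round(x["confidence"],2),np.round(x["at"],1),np.round(ray(c,x["at"],z)[0],4)) for x in o[:2]]
def st():
    s=arm.observe(); print(s["clock"],np.round(s["position"],4),np.round(s["ee_rot"],4),"F",np.round(s["force"],1),"w",round(s["width"],3)); return s
E
cat > a.py <<'E'
from h import *
s=st();print(R.from_rotvec(s["ee_rot"]).as_matrix().round(3))
a=arm.get_image("scene");b=arm.get_image("top")
cv2.imwrite("pics/s0.png",a);cv2.imwrite("pics/t0.png",b)
for n in["top","scene","wrist"]: print(n,[np.round(x,3).tolist() for x in cam(n)])
for q,z in [("rule_grip",.038),("rule_tail",.038),("slide_tip",.038),("slide_grip",.0575),("corner_near_left",.038),("corner_near_right",.038),("corner_far_left",.038),("corner_far_right",.038),("near_rail",.041),("far_rail",.041),("side_rail",.041),("paint_bottle",0),("tube_a",0)]:
    print(q,lm("top",q,z))
E
python3 a.py
```

```text
pics
0.0 [ 0.1844 -0.5966  0.199 ] [-2.5275e+00  1.8644e+00  2.1000e-03] F [-0.3  0.3 -0.3] w 0.999
[[ 0.295 -0.955 -0.001]
 [-0.955 -0.295  0.001]
 [-0.002  0.    -1.   ]]
top [[[374.512, 0.0, 322.569], [0.0, 374.512, 201.591], [0.0, 0.0, 1.0]], [-0.064, 0.0, 0.0, 0.0, 0.0], [0.322, 0.062, 0.981], [[-0.009, 0.979, -0.203], [-1.0, -0.009, 0.002], [0.001, 0.203, 0.979]]]
scene [[[429.531, 0.0, 320.458], [0.0, 429.531, 201.57], [0.0, 0.0, 1.0]], [-0.004, 0.0, 0.0, 0.0, 0.0], [1.377, 0.162, 0.879], [[-0.159, -0.675, 0.721], [0.987, -0.124, 0.102], [0.021, 0.728, 0.686]]]
wrist [[[286.43, 0.0, 322.948], [0.0, 286.43, 197.004], [0.0, 0.0, 1.0]], [-0.046, 0.0, 0.0, 0.0, 0.0], [0.263, -0.573, 0.384], [[0.296, 0.911, 0.287], [-0.955, 0.283, 0.087], [-0.002, -0.3, 0.954]]]
rule_grip [(0.66, array([481.5, 203.5]), array([ 0.5091, -0.3533,  0.038 ]))]
rule_tail [(0.83, array([491.5, 252.7]), array([ 0.3816, -0.3675,  0.038 ]))]
slide_tip [(0.82, array([463., 150.]), array([ 0.6555, -0.3172,  0.038 ]))]
slide_grip [(0.74, array([474.3, 186.3]), array([ 0.5504, -0.3301,  0.0575])), (0.19, array([
[... 188 characters left out ...]
 0.4943, -0.073 ,  0.038 ]))]
corner_far_left [(0.69, array([256.1, 161.6]), array([0.627 , 0.2342, 0.038 ]))]
corner_far_right [(0.96, array([348.5, 141. ]), array([ 0.6822, -0.0107,  0.038 ]))]
near_rail [(0.72, array([325. , 223.3]), array([0.4609, 0.0543, 0.041 ])), (0.58, array([479.8, 208.1]), array([ 0.4964, -0.3463,  0.041 ]))]
far_rail [(0.74, array([302.3, 145.9]), array([0.6683, 0.1123, 0.041 ]))]
side_rail [(0.86, array([259.8, 195.6]), array([0.5343, 0.2215, 0.041 ]))]
paint_bottle [(0.95, array([176.3, 174. ]), array([0.6065, 0.4606, 0.    ]))]
tube_a [(0.76, array([185.7, 219.5]), array([0.48  , 0.4259, 0.    ])), (0.53, array([183.8, 258.3]), array([0.3771, 0.4247, 0.    ]))]
```

View pics/t0.png

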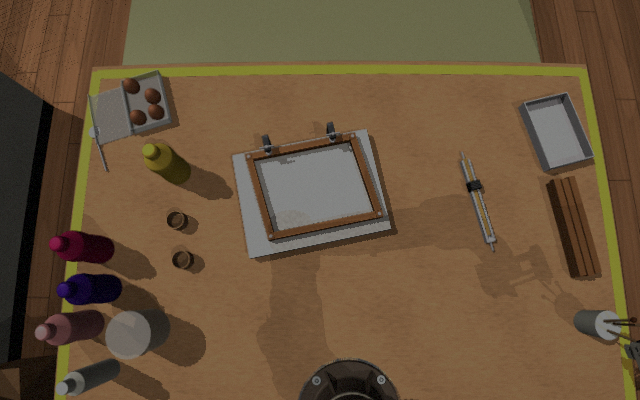

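View pics/s0.png

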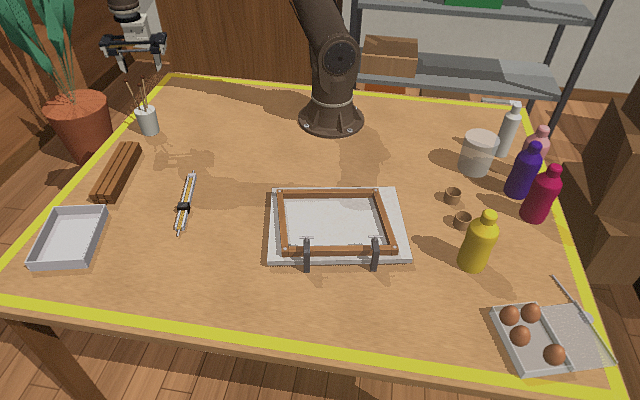

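The rule lies on the table at right with its slide end away from the robot. The frame is at the centre, racked a few degrees, with the near rail shifted to the right, so NR–FL looks longer. I'll refine with the right heights, then move above the rule.

```bash
cat >> h.py <<'E'
def tomove(p,jaw):
    """tool-frame shift (mm) and z-turn from present pose to TCP p, jaw x at world yaw jaw, tool down"""
    s=arm.observe(); M=R.from_rotvec(s["ee_rot"]).as_matrix(); 
    T=np.array([[np.cos(jaw),np.sin(jaw),0],[np.sin(jaw),-np.cos(jaw),0],[0,0,-1]])
    d=M.T@(np.array(p)-s["position"])*1000
    print("shift",d.round(1),"turn",R.from_matrix(M.T@T).as_rotvec().round(3)," now jaw",round(np.arctan2(M[1,0],M[0,0]),3))
E
python3 - <<'E'
from h import *
c=cam("top")
P=ray(c,[[481.5,203.5],[491.5,252.7],[463,150]],.008);S=ray(c,[[474.3,186.3]],.0275)
print(P.round(4),S.round(4));d=P[2]-P[1];a=np.arctan2(d[1],d[0]);print(np.linalg.norm(d),a)
g=P[1]+d/np.linalg.norm(d)*.128;print(g)
tomove([g[0],g[1],.12],a-np.pi/2)
E
```

```text
[[ 0.515  -0.3665  0.008 ]
 [ 0.3835 -0.3812  0.008 ]
 [ 0.6661 -0.3293  0.008 ]] [[ 0.5578 -0.3428  0.0275]]
0.28737811595571094 0.18179250399101812
[ 0.50936503 -0.35807064  0.008     ]
shift [-132.5 -380.9   79.7] turn [ 0.    -0.     0.118]  now jaw -1.271
```

{"method": "jog_arm", "body": {
  "commands": [
    {"translation":[-33,-95,20],"turn":[0,0,0.03]},
    {"translation":[-66,-190,40],"turn":[0,0,0.06]},
    {"translation":[-99,-285,60],"turn":[0,0,0.09]},
    {"translation":[-132,-381,80],"turn":[0,0,0.118]},
    {"translation":[-132,-381,80],"turn":[0,0,0.118]},
    {"translation":[-132,-381,80],"turn":[0,0,0.118]},
    {"translation":[-132,-381,80],"turn":[0,0,0.118]},
    {"translation":[-132,-381,80],"turn":[0,0,0.118]},
    {"translation":[-132,-381,80],"turn":[0,0,0.118]},
    {"translation":[-132,-381,80],"turn":[0,0,0.118]},
    {"translation":[-132,-381,80],"turn":[0,0,0.118]},
    {"translation":[-132,-381,80],"turn":[0,0,0.118]}
  ],
  "claw": 0
}}

```text
clock: 1.75
position: [0.5116, -0.3558, 0.119]
ee_rot: [-2.418, 2.004, 0.002]
force: [-0.2, -0.5, -0.4]
width: 0.497
```

```bash
cat > b.py <<'E'
from h import *
st(); c=cam("wrist"); im=arm.get_image("wrist"); cv2.imwrite("pics/w1.png",im)
D={}
for q,z in [("rule_grip",.008),("rule_tail",.008),("slide_tip",.008),("slide_grip",.015)]:
    o=lm("wrist",q,z,c);print(q,o)
    if o:D[q]=o[0][2]
if "slide_grip" in D and "rule_grip" in D: print(np.linalg.norm((D["slide_grip"]-D["rule_grip"])[:2]))
if "rule_tail" in D and "slide_tip" in D:
    d=D["slide_tip"]-D["rule_tail"];n=np.linalg.norm(d);a=np.arctan2(d[1],d[0]);g=D["rule_tail"]+d/n*.128
    print(n,a,g);tomove([g[0],g[1],.003],a-np.pi/2)
E
python3 b.py
```

```text
1.75 [ 0.5116 -0.3558  0.119 ] [-2.4182e+00  2.0039e+00  1.5000e-03] F [-0.2 -0.5 -0.4] w 0.497
rule_grip [(0.87, array([327.1, 184.9]), array([ 0.5147, -0.3593,  0.008 ]))]
rule_tail [(0.71, array([327.6, 173.4]), array([ 0.5272, -0.3574,  0.008 ]))]
slide_tip []
slide_grip [(0.63, array([323.5, 137.6]), array([ 0.5636, -0.3461,  0.015 ]))]
0.05065027147015101
```

View pics/w1.png

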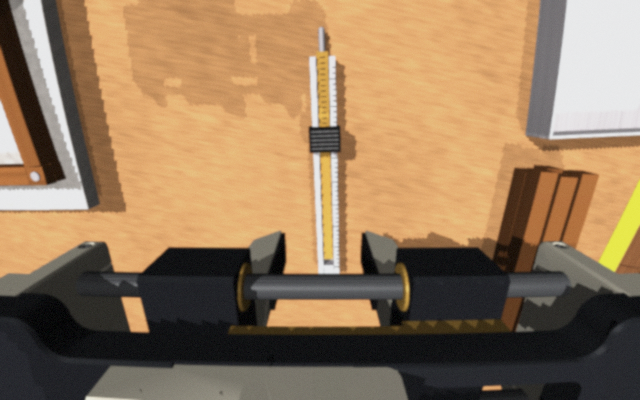

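Run:
```python
from h import *
c=cam("wrist");P=ray(c,[[321,28],[328,268]],.008);C=ray(c,[[324.5,139]],.0275)[0]
d=P[0]-P[1];a=np.arctan2(d[1],d[0]);u=d/np.linalg.norm(d)
print(P.round(4),C.round(4),a,np.linalg.norm((P[0]-C)[:2]))
g=P[0]-.152*u;print(g,C[:2]-.05*u[:2]);tomove([g[0],g[1],.003],a-np.pi/2)
```

```text
[[ 0.6586 -0.331   0.008 ]
 [ 0.4116 -0.3837  0.008 ]] [ 0.5605 -0.3521  0.0275] 0.21027902810878765 0.10034071713766127
[ 0.50990917 -0.36268127  0.008     ] [ 0.51157135 -0.36251889]
shift [  2.6  -1.1 117.1] turn [ 0.    -0.001 -0.031]  now jaw -1.392
```

```bash
sed -i 's/w1.png/w2.png/' b.py; python3 b.py
python3 - <<'E'
from h import *
print(cam("wrist")[2])
im=cv2.imread("pics/w2.png");g=cv2.cvtColor(im,6)
for r in (28,35,60,80,100,180,220): print(r,np.where(im[r,280:370,2].astype(int)-im[r,280:370,0]<60)[0][[0,-1]]+280)
E
```

```text
2.0 [ 0.5083 -0.3602  0.1201] [ 2.4105e+00 -2.0136e+00  8.0000e-04] F [-0.4  0.2  0.2] w 0.503
rule_grip []
rule_tail []
slide_tip [(0.92, array([313.5,  23.9]), array([ 0.6607, -0.3235,  0.008 ]))]
slide_grip [(0.76, array([319.4, 135.4]), array([ 0.5618, -0.3468,  0.015 ]))]
[ 0.58957578 -0.34408041  0.30443326]
28 [313 318]
35 [313 322]
60 [304 331]
80 [305 331]
100 [306 332]
180 [310 334]
220 [312 335]
```

Run:
```python
from h import *
c=cam("wrist");P=ray(c,[[315,24],[323.5,220],[318,80],[322,180]],.012);P[0]=ray(c,[[315,23.5]],.008)[0];C=ray(c,[[319.5,136]],.0275)[0]
d=P[0]-P[1];a=np.arctan2(d[1],d[0]);u=d/np.linalg.norm(d)
d2=P[2]-P[3];print(P.round(4),C.round(4),a,np.arctan2(d2[1],d2[0]),np.linalg.norm((P[0]-C)[:2]))
g=P[0]-.152*u;print(g,C[:2]-.05*u[:2]);tomove([g[0],g[1],.003],a-np.pi/2)
```

```text
[[ 0.6621 -0.3233  0.008 ]
 [ 0.4733 -0.366   0.012 ]
 [ 0.6136 -0.3349  0.012 ]
 [ 0.5175 -0.3563  0.012 ]] [ 0.5633 -0.3456  0.0275] 0.2223490865833871 0.21911595991013746 0.10131584361252344
[ 0.51391021 -0.35683977  0.01113996] [ 0.51453522 -0.35660028]
shift [ -1.4  -5.  116.9] turn [-0.    -0.    -0.042]  now jaw -1.39
```

{"method": "jog_arm", "body": {
  "commands": [
    {"translation":[-1,-3,35],"turn":[0,0,-0.042]},
    {"translation":[-1.5,-5,70],"turn":[0,0,-0.042]},
    {"translation":[-1.5,-5,100],"turn":[0,0,-0.042]},
    {"translation":[-1.5,-5,116],"turn":[0,0,-0.042]},
    {"translation":[-1.5,-5,116],"turn":[0,0,-0.042]},
    {"translation":[-1.5,-5,116],"turn":[0,0,-0.042]},
    {"translation":[-1.5,-5,116],"turn":[0,0,-0.042]}
  ]
}}

```text
clock: 2.83
position: [0.5152, -0.3568, 0.0051]
ee_rot: [-2.455, 1.96, -0.003]
force: [0.4, 0.2, -0.0]
width: 0.496
```

{"method": "jog_arm", "body": {
  "commands": [
    {"translation":[0,0,0],"turn":[0,0,0]},
    {"translation":[0,0,0],"turn":[0,0,0]},
    {"translation":[0,0,0],"turn":[0,0,0]},
    {"translation":[0,0,0],"turn":[0,0,0]},
    {"translation":[0,0,0],"turn":[0,0,0]},
    {"translation":[0,0,0],"turn":[0,0,0]}
  ],
  "claw": 1,
  "grip_force": 25
}}

```text
clock: 3.33
position: [0.5143, -0.3562, 0.0039]
ee_rot: [-2.456, 1.96, -0.0]
force: [-0.4, 0.1, -0.6]
width: 0.112
```

{"method": "jog_arm", "body": {
  "commands": [
    {"translation":[0,0,-30]},
    {"translation":[0,0,-60]},
    {"translation":[0,0,-90]},
    {"translation":[0,0,-110]},
    {"translation":[0,0,-110]},
    {"translation":[0,0,-110]}
  ]
}}

```text
schema error: expected keys translation, turn
```

Run:
```python
from h import *
st()
b=arm.get_image("wrist");a=arm.get_image("scene")
s=cv2.resize(a[120:280,100:300],None,fx=3,fy=3)
cv2.imwrite("pics/g1.png",np.vstack([b[:, :600],s[:200+0*1,:600]*0+cv2.resize(a[150:250,110:310],(600,200))[:200]]))
st()
```

```text
3.3333 [ 0.5143 -0.3562  0.0039] [-2.4555e+00  1.9596e+00 -4.0000e-04] F [-0.4  0.1 -0.6] w 0.112
3.4333 [ 0.5143 -0.3561  0.0038] [-2.4555e+00  1.9596e+00 -1.0000e-04] F [-0.4 -0.5  0.6] w 0.032
```

View pics/g1.png

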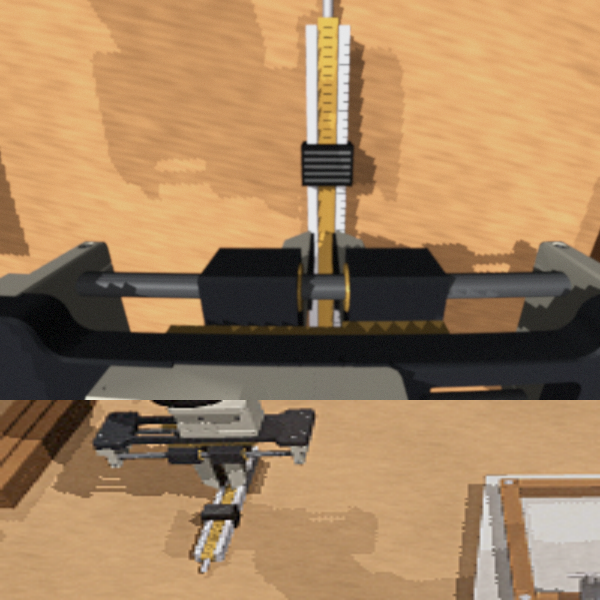

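{"method": "jog_arm", "body": {
  "commands": [
    {"translation":[0,0,0],"turn":[0,0,0]},
    {"translation":[0,0,-10],"turn":[0,0,0]},
    {"translation":[0,0,-25],"turn":[0,0,0]},
    {"translation":[0,0,-25],"turn":[0,0,0]}
  ]
}}

```text
clock: 3.77
position: [0.5158, -0.3571, 0.0317]
ee_rot: [-2.455, 1.959, -0.006]
force: [0.8, -0.8, 0.7]
width: 0.006
```

Run:
```python
from h import *
b=arm.get_image("wrist");st()
o=arm.landmark_of("wrist","slide_grip");print(o);a=arm.get_image("scene")
cv2.imwrite("pics/g2.png",np.vstack([b[:, :600],cv2.resize(a[150:250,110:310],(600,200))[:200]]))
```

```text
3.8167 [ 0.5155 -0.3569  0.0306] [-2.4551  1.9594 -0.0051] F [ 1.  -0.4  0. ] w 0.003
[{'at': [323.7, 156.3], 'confidence': 0.87}, {'at': [327.8, 201.1], 'confidence': 0.38}]
```

View pics/g2.png

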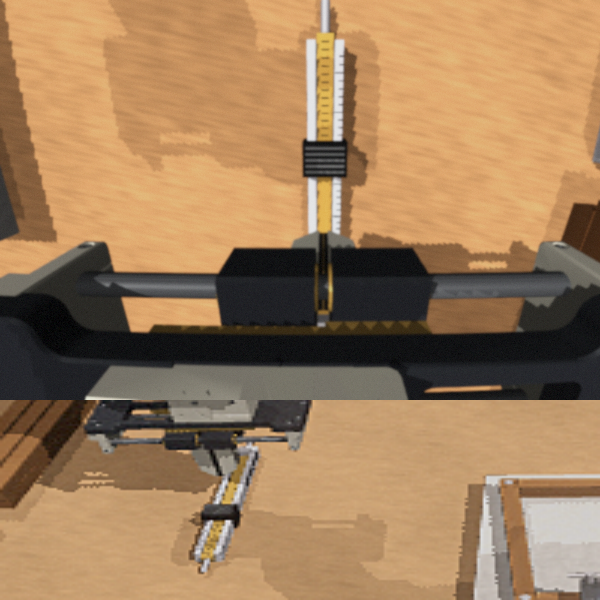

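Run:
```python
from h import *
s=st();p=np.array(s["position"]);M=R.from_rotvec(s["ee_rot"]).as_matrix()
for n in("wrist","scene","top"):
    c=cam(n);print(n,proj(c,[p,p-.019*M[:,2],p-.066*M[:,2],p+.02*M[:,2]]).round(1).tolist(), [np.round(o["at"],1).tolist() for o in arm.landmark_of(n,"slide_tip")[:1]] if n!="top" else "")
c=cam("scene")
a=cv2.imread("pics/g2.png")
b=arm.get_image("scene");x=proj(c,[p])[0]
s=cv2.resize(b[130:250,130:290],(800,600),interpolation=cv2.INTER_CUBIC)
for k,o in enumerate([0,.019,.04]):
    q=proj(c,[p-o*M[:,2]])[0];cv2.circle(s,(int((q[0]-130)*5),int((q[1]-130)*5)),4,(0,0,255) if k==0 else (0,255,0),-1)
cv2.imwrite("pics/g3.png",s)
```

```text
3.9167 [ 0.5144 -0.3563  0.029 ] [-2.4555e+00  1.9596e+00 -1.0000e-03] F [ 0.1 -0.7 -0.4] w 0.005
wrist [[323.3, 229.4], [323.4, 241.6], [323.5, 285.1], [323.3, 218.8]] []
scene [[186.5, 192.0], [185.3, 187.1], [182.0, 174.6], [187.8, 197.0]] [[463.9, 223.7]]
top [[481.0, 202.2], [484.0, 200.7], [492.0, 196.8], [478.0, 203.7]]
```

View pics/g3.png

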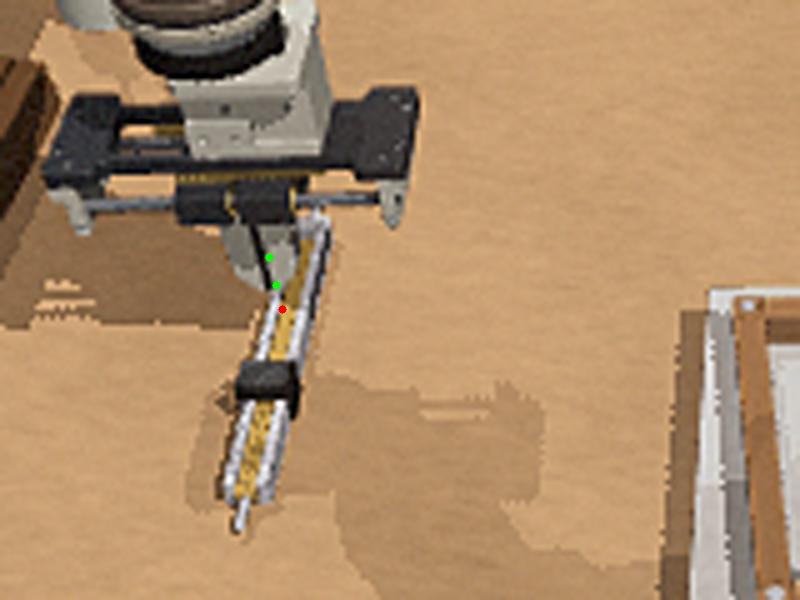

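{"method": "jog_arm", "body": {
  "commands": [
    {"translation":[0,0,0],"turn":[0,0,0]},
    {"translation":[0,0,0],"turn":[0,0,0]},
    {"translation":[0,0,0],"turn":[0,0,0]},
    {"translation":[0,0,0],"turn":[0,0,0]},
    {"translation":[0,0,15],"turn":[0,0,0]},
    {"translation":[0,0,28],"turn":[0,0,0]},
    {"translation":[0,0,32],"turn":[0,0,0]},
    {"translation":[0,0,34],"turn":[0,0,0]},
    {"translation":[0,0,34],"turn":[0,0,0]}
  ],
  "claw": 0
}}

```text
clock: 4.82
position: [0.5138, -0.3559, -0.0059]
ee_rot: [2.455, -1.959, -0.002]
force: [0.3, 0.3, 0.3]
width: 0.498
```

{"method": "jog_arm", "body": {
  "commands": [
    {"translation":[0,0,2],"turn":[0,0,0]},
    {"translation":[0,0,4],"turn":[0,0,0]},
    {"translation":[0,0,4],"turn":[0,0,0]}
  ]
}}

```text
clock: 5.07
position: [0.5143, -0.3562, -0.0092]
ee_rot: [-2.456, 1.96, -0.0]
force: [-0.0, -1.2, -1.0]
width: 0.497
```

{"method": "jog_arm", "body": {
  "commands": [
    {"translation":[0,0,2],"turn":[0,0,0]},
    {"translation":[0,0,3],"turn":[0,0,0]},
    {"translation":[0,0,3],"turn":[0,0,0]}
  ]
}}

```text
clock: 5.32
position: [0.5141, -0.3561, -0.0124]
ee_rot: [2.455, -1.96, -0.0]
force: [0.4, -0.1, -0.9]
width: 0.498
```

{"method": "jog_arm", "body": {
  "commands": [
    {"translation":[0,0,0],"turn":[0,0,0]},
    {"translation":[0,0,0],"turn":[0,0,0]},
    {"translation":[0,0,0],"turn":[0,0,0]},
    {"translation":[0,0,0],"turn":[0,0,0]},
    {"translation":[0,0,0],"turn":[0,0,0]},
    {"translation":[0,0,0],"turn":[0,0,0]},
    {"translation":[0,0,0],"turn":[0,0,0]}
  ],
  "claw": 1,
  "grip_force": 25
}}

```text
clock: 5.9
position: [0.5144, -0.3564, -0.0122]
ee_rot: [2.455, -1.96, 0.001]
force: [-0.3, -1.2, 0.3]
width: 0.244
```

{"method": "jog_arm", "body": {
  "commands": [
    {"translation":[0,0,-30],"turn":[0,0,0]},
    {"translation":[0,0,-60],"turn":[0,0,0]},
    {"translation":[0,0,-100],"turn":[0,0,0]},
    {"translation":[0,0,-110],"turn":[0,0,0]},
    {"translation":[0,0,-110],"turn":[0,0,0]},
    {"translation":[0,0,-110],"turn":[0,0,0]}
  ]
}}

```text
clock: 6.4
position: [0.514, -0.3559, 0.0973]
ee_rot: [2.456, -1.959, -0.0]
force: [-0.2, 0.5, -3.4]
width: 0.24
```

```bash
cat > fit.py <<'E'
from h import *
from scipy.optimize import least_squares
N=["corner_near_left","corner_near_right","corner_far_left","corner_far_right","near_rail","far_rail","side_rail"]
Z=[.038]*4+[.041]*3
def model(p,scale=True):
    x,y,a,th=p[:4] # frame: far rail inner-middle at (x,y); far x axis yaw a; side rails' yaw a+th
    u=np.array([np.cos(a),np.sin(a)]);v=np.array([-u[1],u[0]]);s=np.array([np.cos(a+th),np.sin(a+th)])
    sl=np.array([-s[1],s[0]])
    # side inner lines: parallel to s, spaced 260 along v (screw spacing 278): inner corners
    C=np.array([x,y])
    Fm=C+.009*u; Nm=Fm-.218*s   # rail mid-lines (screws at +-139 along v)
    def inner(left,near):
        q=(Nm if near else Fm)+(.139 if left else -.139)*v   # screw
        sd=-sl if left else sl
        rd=u if near else -u
        A=np.array([[sd[0],sd[1]],[rd[0],rd[1]]])
        return q+np.linalg.solve(A,[.009,.009])
    c=[inner(1,1),inner(0,1),inner(1,0),inner(0,0)]
    return np.array(c+[Nm,Fm,Fm+.139*v-.109*s])
def pts(p): return np.c_[model(p),Z]
def show(p):
    print("far mid",p[:2].round(4),"yaw",p[2].round(4),"rack",p[3].round(4));m=model(p)
    for n,q in zip(N,m):print(" ",n,q.round(4))
    print("NL-FR",np.linalg.norm(m[0]-m[3]).round(4),"NR-FL",np.linalg.norm(m[1]-m[2]).round(4))
def fit(obs,p0=(.66,.11,.22,.07)):
    """obs: list of (cam tuple, index, pixel)"""
    f=lambda p:np.concatenate([(proj(c,pts(p)[i])[0]-px) for c,i,px in obs])
    r=least_squares(f,p0,loss="soft_l1");return r.x,f(r.x).reshape(-1,2)
def detect(n,qs=range(7)):
    c=cam(n);o=[]
    for i in qs:
        l=arm.landmark_of(n,N[i])
        if l and l[0]["confidence"]>.5:o.append((c,i,np.array(l[0]["at"])))
    return o
E
python3 - <<'E'
from fit import *
arm.get_image("top");o=detect("top");arm.get_image("scene");o2=detect("scene")
for a in(o,o2):
    p,r=fit(a);show(p);print([(x[1],y.round(1).tolist()) for x,y in zip(a,r)])
import pickle;pickle.dump((o,o2),open("obs0.pkl","wb"));st()
E
```

```text
far mid [0.6564 0.1129] yaw 0.1999 rack 0.11
  corner_near_left [0.4404 0.1784]
  corner_near_right [ 0.492  -0.0764]
  corner_far_left [0.6307 0.2393]
  corner_far_right [ 0.6824 -0.0154]
  near_rail [0.4576 0.0482]
  far_rail [0.6652 0.1147]
  side_rail [0.5338 0.2177]
NL-FR 0.31 NR-FL 0.3448
[(0, [-0.2, 1.2]), (1, [0.1, 0.1]), (2, [0.0, -0.3]), (3, [2.4, -3.7]), (4, [1.4, 0.9]), (5, [-2.1, 0.5]), (6, [-0.9, -1.8])]
far mid [ 0.6138 -0.062 ] yaw 0.1624 rack -0.8127
  corner_near_left [0.4393 0.1878]
  corner_near_right [ 0.48   -0.0607]
  corner_far_left [0.5919 0.0717]
  corner_far_right [ 0.6327 -0.1768]
  near_rail [0.4492 0.0715]
  far_rail [ 0.6227 -0.0605]
  side_rail [0.5135 0.1427]
NL-FR 0.4127 NR-FL 0.1734
[(0, [-1.3, -0.4]), (1, [2.8, 0.5]), (2, [-0.1, 33.0]), (3, [-54.4, -25.2]), (4, [8.1, -0.1]), (5, [108.2, 22.9]), (6, [-27.3, -6.7])]
7.2 [ 0.5143 -0.3562  0.0978] [ 2.4555e+00 -1.9596e+00  2.0000e-04] F [ 0.4 -0.1 -2.4] w 0.24
```

{"method": "jog_arm", "body": {
  "commands": [
    {"translation":[-30,-12,-20],"turn":[0,0,-0.12]},
    {"translation":[-65,-25,-42],"turn":[0,0,-0.24]},
    {"translation":[-100,-38,-42],"turn":[0,0,-0.36]},
    {"translation":[-135,-50,-42],"turn":[0,0,-0.48]},
    {"translation":[-170,-63,-42],"turn":[0,0,-0.6]},
    {"translation":[-205,-76,-42],"turn":[0,0,-0.72]},
    {"translation":[-240,-89,-42],"turn":[0,0,-0.84]},
    {"translation":[-275,-102,-42],"turn":[0,0,-0.96]},
    {"translation":[-310,-115,-42],"turn":[0,0,-1.08]},
    {"translation":[-345,-128,-42],"turn":[0,0,-1.2]},
    {"translation":[-380,-140,-42],"turn":[0,0,-1.32]},
    {"translation":[-398,-147,-42],"turn":[0,0,-1.44]}
  ]
}}

```text
clock: 8.2
position: [0.5692, 0.0704, 0.1404]
ee_rot: [-3.135, -0.162, -0.002]
force: [-0.6, 1.8, -2.4]
width: 0.241
```

{"method": "jog_arm", "body": {
  "commands": [
    {"translation":[0,0,0],"turn":[0,0,-0.1]},
    {"translation":[0,0,0],"turn":[0,0,-0.22]},
    {"translation":[0,0,0],"turn":[0,0,-0.34]},
    {"translation":[0,0,0],"turn":[0,0,-0.46]},
    {"translation":[0,0,0],"turn":[0,0,-0.58]},
    {"translation":[0,0,0],"turn":[0,0,-0.7]},
    {"translation":[0,0,0],"turn":[0,0,-0.8]},
    {"translation":[0,0,0],"turn":[0,0,-0.804]},
    {"translation":[0,0,0],"turn":[0,0,-0.804]},
    {"translation":[0,0,0],"turn":[0,0,-0.804]}
  ]
}}

```text
clock: 9.03
position: [0.5693, 0.0644, 0.1397]
ee_rot: [2.833, 1.357, 0.0]
force: [-0.8, 0.3, -3.3]
width: 0.243
```

Run:
```python
from fit import *
s=st();print(np.round(s["joints"],2))
import pickle;o0=pickle.load(open("obs0.pkl","rb"))[0]
im=arm.get_image("wrist");ow=detect("wrist");c=cam("wrist")
for q,z in[("slide_tip",.16),("slide_grip",.168)]:print(q,lm("wrist",q,z,c))
print([(x[1],x[2].round(1).tolist()) for x in ow])
im2=arm.get_image("top");ot=detect("top")
for q,z in[("slide_tip",.158),("rule_tail",.158)]:print(q,lm("top",q,z))
for a in (ow,o0+ot+ow):
  if len(a)>2:
    p,r=fit(a);show(p);print([(x[1],y.round(1).tolist()) for x,y in zip(a,r)])
np.save("p.npy",p)
cc=cam("wrist")
for q in proj(cc,pts(p)):cv2.circle(im,tuple(q.round().astype(int).tolist()),3,(0,0,255),1)
cv2.imwrite("pics/f1.png",im)
st()
```

```text
9.0333 [0.5693 0.0644 0.1397] [2.8333e+00 1.3569e+00 1.0000e-04] F [-0.8  0.3 -3.3] w 0.243
[ 0.27  0.5  -0.68  1.74  0.36  1.03  0.36]
slide_tip []
slide_grip [(0.72, array([323.5, 161.3]), array([0.5282, 0.0983, 0.168 ])), (0.59, array([500.1, 131.4]), array([0.575 , 0.1839, 0.168 ]))]
[(1, [174.5, 208.6]), (2, [497.3, 133.0]), (4, [240.0, 108.1]), (5, [416.2, 228.7]), (6, [429.9, 57.5])]
slide_tip [(0.85, array([276.9, 221.3]), array([0.449 , 0.1621, 0.158 ]))]
rule_tail []
far mid [0.6558 0.1114] yaw 0.1867 rack 0.0924
  corner_near_left [0.4397 0.1832]
  corner_near_right [ 0.4879 -0.0722]
  corner_far_left [0.6319 0.2383]
  corner_far_right [ 0.6801 -0.0171]
  near_rail [0.4551 0.053 ]
  far_rail [0.6647 0.1131]
  side_rail [0.5341 0.2197]
NL-FR 0.3129 NR-FL 0.3422
[(1, [1.5, 0.4]), (2, [0.5, -1.7]), (4, [-2.1, -0.8]), (5, [-3.4, 0.3]), (6, [0.7, 1.6])]
far mid [0.6563 0.1111] yaw 0.1892 rack 0.0909
  corner_near_left [0.4399 0.1827]
  corner_near_right [ 0.4888 -0.0726]
  corner_far_left [0.632  0.2379]
  corner_far_right [ 0.6809 -0.0173]
  near_rail [0.4557 0.0525]
  far_rail [0.6652 0.1128]
  side_rail [0.5343 0.2192]
NL-FR 0.3132 NR-FL 0.342
[(0, [-1.9, 1.4]), (1, [-1.4, 1.3]), (2, [0.6, -0.8]), (3, [3.1, -3.2]), (4, [-0.3, 1.7]), (5, [-1.4, 0.5]), (6, [-1.5, -2.0]), (0, [-0.0, 2.3]), (1, [1.1, 1.5]), (2, [-1.0, 0.6]), (4, [2.2, 1.4]), (5, [-22.9, -78.4]), (6, [-2.2, -0.6]), (1, [1.8, 1.2]), (2, [0.2, -1.3]), (4, [-2.1, -0.0]), (5, [-3.4, 0.8]), (6, [0.4, 2.1])]
10.0333 [0.5693 0.0645 0.1397] [ 2.8309e+00  1.3621e+00 -1.0000e-04] F [-0.3 -0.1 -2. ] w 0.246
```

View pics/f1.png

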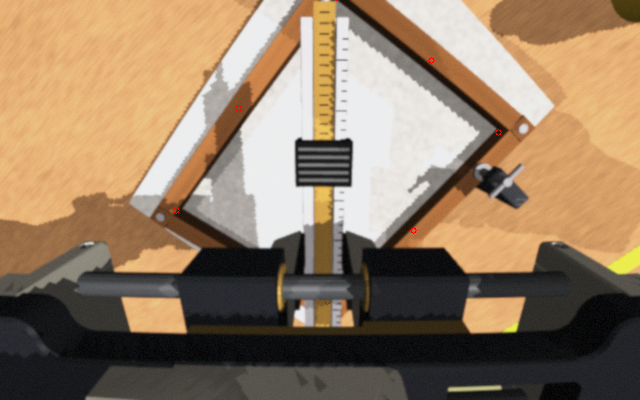

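Run:
```python
from h import *
tomove([.5801,.0664,.048],.878)
```

```text
shift [ 8.2  7.3 91.7] turn [-0.     0.     0.019]  now jaw 0.897
```

{"method": "jog_arm", "body": {
  "commands": [
    {"translation":[4,4,30],"turn":[0,0,0.019]},
    {"translation":[8,7,60],"turn":[0,0,0.019]},
    {"translation":[8,7,85],"turn":[0,0,0.019]},
    {"translation":[8,7,91],"turn":[0,0,0.019]},
    {"translation":[8,7,91],"turn":[0,0,0.019]},
    {"translation":[8,7,91],"turn":[0,0,0.019]}
  ]
}}

```text
clock: 10.53
position: [0.5801, 0.0668, 0.0495]
ee_rot: [-2.843, -1.336, -0.001]
force: [0.0, -0.2, -2.2]
width: 0.244
```

Run:
```python
from fit import *
st();p=np.load("p.npy");P=pts(p)
for n in("top","scene","wrist"):
    im=arm.get_image(n);c=cam(n);print(n,"model NL/FR px",proj(c,P[[0,3]]).round(1).tolist())
    for q,z in[("slide_tip",.067),("rule_tail",.067),("corner_near_left",.038),("corner_far_right",.038)]:print("  ",q,lm(n,q,z,c)[:1])
    if n=="top": t=im
c=cam("top")
for q in proj(c,P): t[int(round(q[1])),int(round(q[0]))]=(0,0,255)
b=cv2.resize(t[120:250,230:390],(800,650),interpolation=cv2.INTER_NEAREST)[:600];cv2.imwrite("pics/f2.png",b)
```

```text
10.5333 [0.5801 0.0668 0.0495] [-2.8434e+00 -1.3355e+00 -7.0000e-04] F [ 0.  -0.2 -2.2] w 0.244
top model NL/FR px [[274.4, 232.1], [351.0, 141.4]]
   slide_tip [(0.82, array([280.9, 222.9]), array([0.459 , 0.1632, 0.067 ]))]
   rule_tail [(0.73, array([321.3, 174.7]), array([0.5813, 0.0626, 0.067 ]))]
   corner_near_left [(0.77, array([277.7, 233.1]), array([0.4373, 0.1742, 0.038 ]))]
   corner_far_right [(0.52, array([303.8, 146.9]), array([0.6666, 0.1084, 0.038 ]))]
scene model NL/FR px [[372.6, 195.3], [287.6, 248.4]]
   slide_tip []
   rule_tail [(0.67, array([285.9, 239.7]), array([ 0.6776, -0.0215,  0.067 ]))]
   corner_near_left [(0.78, array([375.9, 197.5]), array([0.4475, 0.1927, 0.038 ]))]
   corner_far_right [(0.96, array([285.9, 249.6]), array([ 0.6854, -0.0207,  0.038 ]))]
wrist model NL/FR px [[322.5, -73.3], [322.6, 359.6]]
   slide_tip []
   rule_tail []
   corner_near_left []
   corner_far_right [(0.6, array([322.7, 243.1]), array([0.5925, 0.0561, 0.038 ]))]
```

View pics/f2.png

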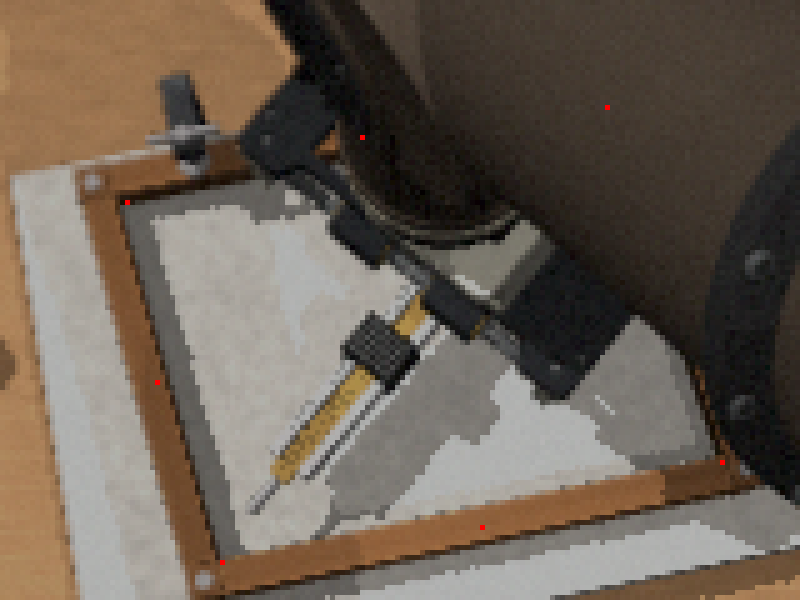

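{"method": "jog_arm", "body": {
  "commands": [
    {"translation":[2,-4,0],"turn":[0,0,0]},
    {"translation":[2,-4,6],"turn":[0,0,0]},
    {"translation":[2,-4,12],"turn":[0,0,0]},
    {"translation":[2,-4,18],"turn":[0,0,0]},
    {"translation":[2,-4,24],"turn":[0,0,0]},
    {"translation":[2,-4,26],"turn":[0,0,0]},
    {"translation":[2,-4,26],"turn":[0,0,0]},
    {"translation":[2,-4,26],"turn":[0,0,0]}
  ]
}}

```text
clock: 11.95
position: [0.5779, 0.0705, 0.0225]
ee_rot: [-2.844, -1.335, 0.001]
force: [-0.3, 0.5, -2.3]
width: 0.242
```

{"method": "jog_arm", "body": {
  "commands": [
    {"translation":[0,0,1.5],"turn":[0,0,0]},
    {"translation":[0,0,3],"turn":[0,0,0]},
    {"translation":[0,0,4],"turn":[0,0,0]},
    {"translation":[0,0,4],"turn":[0,0,0]}
  ]
}}

```text
clock: 12.28
position: [0.5779, 0.0704, 0.0186]
ee_rot: [2.844, 1.335, -0.0]
force: [0.3, -0.7, -2.7]
width: 0.243
```

{"method": "jog_arm", "body": {
  "commands": [
    {"translation":[0,0,0],"turn":[0,0,0]},
    {"translation":[0,0,0],"turn":[0,0,0]},
    {"translation":[0,0,0],"turn":[0,0,0]},
    {"translation":[0,0,0],"turn":[0,0,0]},
    {"translation":[0,0,-5],"turn":[0,0,0]},
    {"translation":[0,-25,-5],"turn":[0,0,0]},
    {"translation":[0,-50,-5],"turn":[0,0,0]},
    {"translation":[0,-53,-5],"turn":[0,0,0]},
    {"translation":[0,-53,-5],"turn":[0,0,0]},
    {"translation":[0,-53,-5],"turn":[0,0,0]}
  ],
  "claw": 0
}}

```text
clock: 13.12
position: [0.5378, 0.1041, 0.0242]
ee_rot: [2.843, 1.335, 0.001]
force: [-0.1, -0.2, 0.4]
width: 0.502
```

```bash
cat > chk.py <<'E'
from fit import *
import sys
s=st();p=np.load("p.npy")
for n in("top","scene","wrist"):
    arm.get_image(n);c=cam(n)
    for q,z in[("slide_grip",.045),("slide_tip",.038),("rule_tail",.038)]+[(N[i],.038) for i in map(int,sys.argv[1:])]:
        l=lm(n,q,z,c)[:1]
        if l:print(n,q,*l[0])
E
python3 chk.py 0 3
```

```text
13.1167 [0.5378 0.1041 0.0242] [2.8428e+00 1.3353e+00 1.0000e-03] F [-0.1 -0.2  0.4] w 0.502
top slide_grip 0.7 [182.1 221.8] [0.4669 0.4182 0.045 ]
top slide_tip 0.66 [281.1 225.2] [0.4574 0.1658 0.038 ]
top rule_tail 0.36 [325.3 223.8] [0.4601 0.0535 0.038 ]
top corner_near_left 0.56 [278.4 229.5] [0.4465 0.1725 0.038 ]
scene slide_grip 0.68 [340.2 216.2] [0.5487 0.101  0.045 ]
scene slide_tip 0.44 [463.3 225.4] [0.5166 0.4353 0.038 ]
scene rule_tail 0.74 [286.4 250.4] [ 0.6878 -0.0189  0.038 ]
scene corner_near_left 0.86 [376.2 195. ] [0.4366 0.1929 0.038 ]
scene corner_far_right 0.79 [285.8 249.9] [ 0.6865 -0.0208  0.038 ]
wrist slide_grip 0.62 [321.2 242.3] [0.5364 0.1041 0.045 ]
wrist slide_tip 0.63 [323.3  69.3] [0.4592 0.1698 0.038 ]
wrist rule_tail 0.27 [333.5 264.9] [0.5574 0.0974 0.038 ]
wrist corner_near_left 0.66 [320.6  22.3] [0.4402 0.1837 0.038 ]
```

{"method": "jog_arm", "body": {
  "commands": [
    {"translation":[0,0,0],"turn":[0,0,0]},
    {"translation":[0,0,0],"turn":[0,0,0]},
    {"translation":[0,0,0],"turn":[0,0,0]},
    {"translation":[0,0,0],"turn":[0,0,0]},
    {"translation":[0,0,0],"turn":[0,0,0]},
    {"translation":[0,-3,0],"turn":[0,0,0]},
    {"translation":[0,-7,0],"turn":[0,0,0]},
    {"translation":[0,-11,0],"turn":[0,0,0]},
    {"translation":[0,-14,0],"turn":[0,0,0]},
    {"translation":[0,-16,0],"turn":[0,0,0]},
    {"translation":[0,-17,0],"turn":[0,0,0]},
    {"translation":[0,-17,0],"turn":[0,0,0]}
  ],
  "claw": 1,
  "grip_force": 3
}}

```text
clock: 15.02
position: [0.5238, 0.1155, 0.0237]
ee_rot: [-2.843, -1.336, 0.0]
force: [-0.6, 0.9, 0.4]
width: 0.325
```

{"method": "jog_arm", "body": {
  "commands": [
    {"translation":[0,-2,0],"turn":[0,0,0]},
    {"translation":[0,-4,0],"turn":[0,0,0]},
    {"translation":[0,-5,0],"turn":[0,0,0]},
    {"translation":[0,-6,0],"turn":[0,0,0]},
    {"translation":[0,-6,0],"turn":[0,0,0]}
  ]
}}

```text
clock: 15.43
position: [0.5195, 0.1186, 0.0237]
ee_rot: [2.843, 1.335, -0.0]
force: [-0.1, -1.3, 0.5]
width: 0.323
```

```bash
python3 chk.py 0 3
```

```text
15.4333 [0.5195 0.1186 0.0237] [ 2.8433e+00  1.3346e+00 -4.0000e-04] F [-0.1 -1.3  0.5] w 0.323
top slide_grip 0.66 [302.1 201.1] [0.5181 0.1122 0.045 ]
top slide_tip 0.57 [275.6 231.9] [0.4404 0.1796 0.038 ]
top corner_near_left 0.86 [277.  230.8] [0.4432 0.176  0.038 ]
top corner_far_right 0.64 [348.  140.6] [ 0.6833 -0.0094  0.038 ]
scene slide_grip 0.68 [345.1 210.4] [0.5238 0.1115 0.045 ]
scene rule_tail 0.59 [285.7 253.2] [ 0.6971 -0.0187  0.038 ]
scene corner_far_right 0.86 [285.1 250.4] [ 0.6884 -0.0222  0.038 ]
wrist slide_grip 0.58 [322.6 242.5] [0.5193 0.1191 0.045 ]
wrist slide_tip 0.93 [324.4  71. ] [0.4425 0.1841 0.038 ]
wrist rule_tail 0.34 [323.6  68.3] [0.4411 0.1847 0.038 ]
wrist corner_near_left 0.85 [322.4  66.1] [0.4398 0.1849 0.038 ]
wrist corner_far_right 0.5 [470.4 156.6] [0.5352 0.2219 0.038 ]
```

{"method": "jog_arm", "body": {
  "commands": [
    {"translation":[0,-1,0],"turn":[0,0,0]},
    {"translation":[0,-2,0],"turn":[0,0,0]},
    {"translation":[0,-3,0],"turn":[0,0,0]},
    {"translation":[0,-4,0],"turn":[0,0,0]},
    {"translation":[0,-4,0],"turn":[0,0,0]}
  ]
}}

```text
clock: 16.75
position: [0.5163, 0.1218, 0.0237]
ee_rot: [-2.844, -1.335, -0.0]
force: [1.6, -3.4, 0.2]
width: 0.33
```

{"method": "jog_arm", "body": {
  "commands": [
    {"translation":[0,-1,0],"turn":[0,0,0]},
    {"translation":[0,-2,0],"turn":[0,0,0]},
    {"translation":[0,-3,0],"turn":[0,0,0]},
    {"translation":[0,-3,0],"turn":[0,0,0]}
  ]
}}

```text
clock: 17.08
position: [0.5139, 0.1238, 0.0237]
ee_rot: [-2.843, -1.336, -0.0]
force: [0.5, -2.6, 0.3]
width: 0.326
```

```bash
python3 chk.py 0 3
```

```text
17.0833 [0.5139 0.1238 0.0237] [-2.8434 -1.3356 -0.    ] F [ 0.5 -2.6  0.3] w 0.326
top slide_grip 0.66 [301.8 201.2] [0.5178 0.113  0.045 ]
top slide_tip 0.66 [184.5 258.3] [0.375  0.4088 0.038 ]
top corner_near_left 0.72 [276.6 230.4] [0.4442 0.1771 0.038 ]
top corner_far_right 0.68 [348.7 140.1] [ 0.6847 -0.0113  0.038 ]
scene slide_grip 0.76 [347.4 209.5] [0.5191 0.1174 0.045 ]
scene rule_tail 0.93 [287.  249.3] [ 0.684  -0.0182  0.038 ]
scene corner_far_right 0.94 [285.9 246.8] [ 0.6763 -0.0228  0.038 ]
wrist slide_tip 0.93 [320.6  83.6] [0.4407 0.1832 0.038 ]
wrist rule_tail 0.61 [562.4 259.2] [0.6342 0.2414 0.038 ]
wrist corner_near_left 0.96 [320.7  83.6] [0.4408 0.1833 0.038 ]
```

Run:
```python
from fit import *
st();im=arm.get_image("wrist");cv2.imwrite("pics/d1.png",im)
cv2.imwrite("pics/d1c.png",cv2.resize(im[60:210,240:400],(640,600),interpolation=cv2.INTER_NEAREST))
```

```text
17.9833 [0.514  0.1236 0.0237] [-2.8435e+00 -1.3353e+00  1.0000e-04] F [ 0.3 -1.7  0.9] w 0.326
```

View pics/d1c.png

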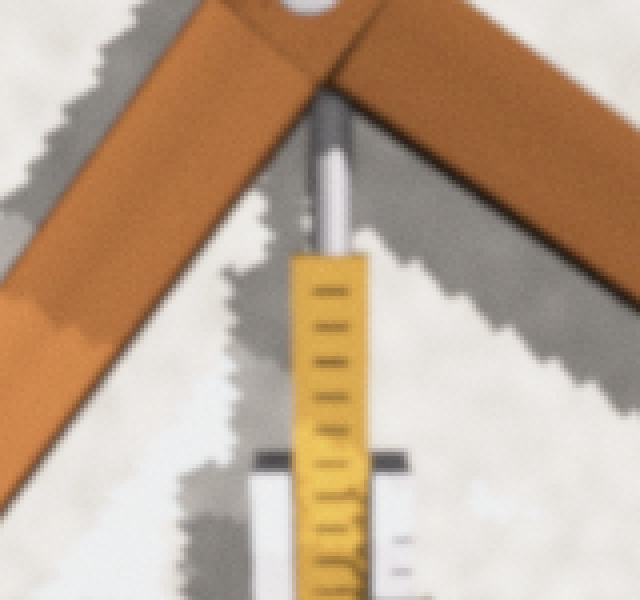

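Run:
```python
from fit import *
c=cam("wrist")
px=lambda x,y:[240+x/4-.375,60+y/4-.375]
for zb in(.043,.046):
    P=ray(c,[px(332,256),px(332,327),px(332,398),px(332,464)],zb);E=ray(c,[px(330,470)],.046)[0]
    print(zb,np.linalg.norm(np.diff(P,axis=0),axis=1).round(4),"r",np.linalg.norm((P[0]-E)[:2]).round(4))
E2=ray(c,[px(330,452)],.030)[0];print("bottom edge",np.linalg.norm((E2-E)[:2]))
T=ray(c,[px(328,88)],.043);print("corner-ish",T, np.linalg.norm((P[0]-T[0])[:2]))
```

```text
0.043 [0.0099 0.0102 0.0098] r 0.0301
0.046 [0.0097 0.01   0.0096] r 0.0303
bottom edge 0.0009164564295817488
corner-ish [[0.44066748 0.18406257 0.043     ]] 0.022027354947860307
```

{"method": "jog_arm", "body": {
  "commands": [
    {"translation":[0,0,0],"turn":[0,0,0]},
    {"translation":[0,0,0],"turn":[0,0,0]},
    {"translation":[0,0,0],"turn":[0,0,0]},
    {"translation":[0,0,0],"turn":[0,0,0]},
    {"translation":[-1,30,0],"turn":[0,0,0]},
    {"translation":[-1,60,0],"turn":[0,0,0]},
    {"translation":[-1,84,0],"turn":[0,0,0]},
    {"translation":[-1,88,4],"turn":[0,0,0]},
    {"translation":[-1,88,5],"turn":[0,0,0]},
    {"translation":[-1,88,5],"turn":[0,0,0]},
    {"translation":[-1,88,5],"turn":[0,0,0]}
  ],
  "claw": 0
}}

```text
clock: 18.95
position: [0.5799, 0.0679, 0.0186]
ee_rot: [-2.842, -1.337, 0.001]
force: [0.2, 0.1, -0.1]
width: 0.499
```

```bash
python3 chk.py 0 1 2 3
```

```text
18.95 [0.5799 0.0679 0.0186] [-2.8417e+00 -1.3373e+00  1.0000e-03] F [ 0.2  0.1 -0.1] w 0.499
top slide_grip 0.83 [301.3 202.6] [0.5142 0.1142 0.045 ]
top slide_tip 0.69 [275.8 232.4] [0.4392 0.179  0.038 ]
top rule_tail 0.35 [260.7 197.6] [0.5297 0.2195 0.038 ]
top corner_near_left 0.81 [274.9 229.6] [0.4463 0.1814 0.038 ]
top corner_near_right 0.59 [374.6 206.9] [ 0.5027 -0.0735  0.038 ]
top corner_far_left 0.88 [253.7 159.4] [0.6332 0.2408 0.038 ]
top corner_far_right 0.62 [306.2 188.3] [0.5533 0.102  0.038 ]
scene slide_tip 0.7 [372.7 194.5] [0.4363 0.1827 0.038 ]
scene rule_tail 0.74 [283.7 252.5] [ 0.6958 -0.0241  0.038 ]
scene corner_near_left 0.9 [376.1 195.9] [0.4405 0.1929 0.038 ]
scene corner_near_right 0.66 [334.  231.5] [0.6016 0.0914 0.038 ]
scene corner_far_left 0.65 [391.7 247.1] [0.6293 0.2454 0.038 ]
scene corner_far_right 0.83 [284.4 251.2] [ 0.6913 -0.0233  0.038 ]
wrist slide_grip 0.67 [325.4 105.2] [0.5186 0.1206 0.045 ]
wrist rule_tail 0.34 [328.1 235.7] [0.5804 0.0719 0.038 ]
wrist corner_near_left 0.25 [332.  171.3] [0.5498 0.1    0.038 ]
wrist corner_far_left 0.71 [605.6 129. ] [0.6329 0.2415 0.038 ]
```

{"method": "jog_arm", "body": {
  "commands": [
    {"translation":[0,0,0],"turn":[0,0,0]},
    {"translation":[0,0,0],"turn":[0,0,0]},
    {"translation":[0,0,0],"turn":[0,0,0]},
    {"translation":[0,0,0],"turn":[0,0,0]},
    {"translation":[0,0,0],"turn":[0,0,0]},
    {"translation":[0,0,0],"turn":[0,0,0]},
    {"translation":[0,0,-20],"turn":[0,0,0]},
    {"translation":[0,0,-50],"turn":[0,0,0]},
    {"translation":[0,0,-80],"turn":[0,0,0]},
    {"translation":[0,0,-90],"turn":[0,0,0]}
  ],
  "claw": 1,
  "grip_force": 25
}}

```text
clock: 20.98
position: [0.583, 0.0676, 0.1127]
ee_rot: [2.843, 1.335, 0.007]
force: [1.1, 1.4, 0.9]
width: 0.005
```

Run:
```python
from h import *
st();tomove([.5466,.0527,.1086],1.1386-np.pi/2)
```

```text
20.9833 [0.583  0.0676 0.1127] [2.8426 1.3352 0.0075] F [1.1 1.4 0.9] w 0.005
shift [-34.7 -18.5   3.9] turn [-0.    -0.005  1.31 ]  now jaw 0.878
```

{"method": "jog_arm", "body": {
  "commands": [
    {"translation":[0,0,0],"turn":[0,0,0]},
    {"translation":[0,0,20],"turn":[0,0,0]},
    {"translation":[0,0,45],"turn":[0,0,0]},
    {"translation":[0,0,60],"turn":[0,0,0]},
    {"translation":[0,0,75],"turn":[0,0,0]},
    {"translation":[0,0,88],"turn":[0,0,0]},
    {"translation":[0,0,92],"turn":[0,0,0]},
    {"translation":[0,0,95],"turn":[0,0,0]},
    {"translation":[0,0,97],"turn":[0,0,0]},
    {"translation":[0,0,97],"turn":[0,0,0]}
  ],
  "claw": 0
}}

```text
clock: 21.82
position: [0.5814, 0.0667, 0.0119]
ee_rot: [2.844, 1.335, 0.001]
force: [-0.7, 0.3, 0.1]
width: 0.503
```

Run:
```python
from h import *
st();im=arm.get_image("wrist");cv2.imwrite("pics/d2.png",im);c=cam("wrist")
print(lm("wrist","slide_grip",.045,c),lm("wrist","slide_tip",.038,c))
for r in (60,80,140,160,180,200):
    row=im[r,260:390].astype(int);y=np.where((row[:,1]-row[:,0]>60)&(row[:,2]-row[:,0]>60))[0]+260
    print(r,y[[0,-1]] if len(y) else None)
```

```text
21.8167 [0.5814 0.0667 0.0119] [2.8437e+00 1.3352e+00 6.0000e-04] F [-0.7  0.3  0.1] w 0.503
[(0.83, array([321.6, 108.7]), array([0.519 , 0.1182, 0.045 ]))] []
60 [313 331]
80 [313 331]
140 [314 330]
160 [314 332]
180 [314 331]
200 [314 328]
```

{"method": "jog_arm", "body": {
  "commands": [
    {"translation":[0,0,0],"turn":[0,0,0]},
    {"translation":[0,0,0],"turn":[0,0,0]},
    {"translation":[0,0,0],"turn":[0,0,0]},
    {"translation":[0,0,0],"turn":[0,0,0]},
    {"translation":[0,0,0],"turn":[0,0,0]},
    {"translation":[0,0,0],"turn":[0,0,0]}
  ],
  "claw": 1,
  "grip_force": 25
}}

```text
clock: 22.47
position: [0.5813, 0.0665, 0.0119]
ee_rot: [2.844, 1.335, 0.0]
force: [-0.8, 0.6, 3.0]
width: 0.255
```

{"method": "jog_arm", "body": {
  "commands": [
    {"translation":[0,0,-25],"turn":[0,0,0]},
    {"translation":[0,0,-60],"turn":[0,0,0]},
    {"translation":[0,0,-90],"turn":[0,0,0]},
    {"translation":[-4,-2,-100],"turn":[0,0,0.12]},
    {"translation":[-8,-4,-100],"turn":[0,0,0.24]},
    {"translation":[-12,-6,-100],"turn":[0,0,0.36]},
    {"translation":[-16,-8,-100],"turn":[0,0,0.48]},
    {"translation":[-20,-10,-100],"turn":[0,0,0.6]},
    {"translation":[-24,-12,-100],"turn":[0,0,0.72]},
    {"translation":[-28,-14,-100],"turn":[0,0,0.84]},
    {"translation":[-31,-16,-100],"turn":[0,0,0.96]},
    {"translation":[-33,-18,-100],"turn":[0,0,1.08]}
  ]
}}

```text
clock: 23.47
position: [0.5454, 0.0523, 0.1113]
ee_rot: [3.124, -0.326, -0.002]
force: [0.5, -0.0, -3.5]
width: 0.255
```

{"method": "jog_arm", "body": {
  "commands": [
    {"translation":[0,0,0],"turn":[0,0,0.12]},
    {"translation":[0,0,0],"turn":[0,0,0.23]},
    {"translation":[0,0,0],"turn":[0,0,0.23]},
    {"translation":[0,0,20],"turn":[0,0,0.23]},
    {"translation":[0,0,40],"turn":[0,0,0.23]},
    {"translation":[0,0,55],"turn":[0,0,0.23]},
    {"translation":[0,0,65],"turn":[0,0,0.23]},
    {"translation":[0,0,65],"turn":[0,0,0.23]},
    {"translation":[0,0,65],"turn":[0,0,0.23]}
  ]
}}

```text
clock: 24.22
position: [0.546, 0.0527, 0.0465]
ee_rot: [3.069, -0.671, -0.002]
force: [-0.3, 0.3, -2.1]
width: 0.253
```

Run:
```python
from fit import *
s=st();c=cam("wrist");im=arm.get_image("wrist");cv2.imwrite("pics/d3.png",im)
for q,z in[("slide_grip",s["position"][2]+.033),("slide_tip",s["position"][2]+.026),("corner_far_left",.038),("corner_near_left",.038)]:print(q,lm("wrist",q,z,c))
im=arm.get_image("scene");print(lm("scene","rule_tail",s["position"][2]+.026),lm("scene","corner_near_right",.038))
im=arm.get_image("top");print(lm("top","rule_tail",s["position"][2]+.026),lm("top","corner_near_right",.038),lm("top","slide_tip",s["position"][2]+.026))
tomove([.5466,.0527,.014],1.1386-np.pi/2)
```

```text
24.2167 [0.546  0.0527 0.0465] [ 3.0689e+00 -6.7080e-01 -1.7000e-03] F [-0.3  0.3 -2.1] w 0.253
slide_grip [(0.68, array([323.2, 113.9]), array([0.5789, 0.1242, 0.0795]))]
slide_tip []
corner_far_left []
corner_near_left [(0.66, array([101.3, 117.8]), array([0.443 , 0.1845, 0.038 ])), (0.51, array([455.8,  63.4]), array([0.6672, 0.1171, 0.038 ]))]
[] [(0.81, array([284. , 192.9]), array([ 0.4763, -0.0727,  0.038 ])), (0.25, array([469.4, 262.2]), array([0.6448, 0.4401, 0.038 ]))]
[] [] [(0.65, array([262. , 161.4]), array([0.6162, 0.2129, 0.0725]))]
shift [ 0.3 -0.2 32.8] turn [-0. -0.  0.]  now jaw -0.432
```

{"method": "jog_arm", "body": {
  "commands": [
    {"translation":[0,0,8],"turn":[0,0,0]},
    {"translation":[0,0,16],"turn":[0,0,0]},
    {"translation":[0,0,24],"turn":[0,0,0]},
    {"translation":[0,0,29],"turn":[0,0,0]},
    {"translation":[0,0,32],"turn":[0,0,0]},
    {"translation":[0,0,33.5],"turn":[0,0,0]},
    {"translation":[0,0,33.5],"turn":[0,0,0]}
  ]
}}

```text
clock: 25.4
position: [0.546, 0.0526, 0.0128]
ee_rot: [3.068, -0.673, -0.001]
force: [-0.7, -0.8, -0.6]
width: 0.258
```

{"method": "jog_arm", "body": {
  "commands": [
    {"translation":[0,0,0],"turn":[0,0,0]},
    {"translation":[0,0,0],"turn":[0,0,0]},
    {"translation":[0,0,0],"turn":[0,0,0]},
    {"translation":[0,0,-5],"turn":[0,0,0]},
    {"translation":[0,-30,-6],"turn":[0,0,0]},
    {"translation":[0,-60,-6],"turn":[0,0,0]},
    {"translation":[0,-79,-6],"turn":[0,0,0]},
    {"translation":[0,-79,-6],"turn":[0,0,0]},
    {"translation":[0,-79,-6],"turn":[0,0,0]}
  ],
  "claw": 0
}}

```text
clock: 26.15
position: [0.5796, 0.1259, 0.0197]
ee_rot: [-3.068, 0.67, -0.001]
force: [0.2, -0.2, 0.4]
width: 0.5
```

Run:
```python
from fit import *
s=st();im=arm.get_image("wrist");cv2.imwrite("pics/d4.png",im);st();c=cam("wrist")
for q,z in[("slide_grip",.045),("slide_tip",.038),("corner_far_left",.038)]:print(q,lm("wrist",q,z,c))
im=arm.get_image("scene");print(lm("scene","rule_tail",.038),lm("scene","corner_near_right",.038))
im=arm.get_image("top");print(lm("top","rule_tail",.038),lm("top","corner_near_right",.038),lm("top","slide_tip",.038))
```

```text
26.15 [0.5796 0.1259 0.0197] [-3.0685e+00  6.6990e-01 -9.0000e-04] F [ 0.2 -0.2  0.4] w 0.5
26.2 [0.5792 0.1242 0.0194] [ 3.0683e+00 -6.7260e-01  1.0000e-04] F [ 0.3 -0.5  0.1] w 0.5
slide_grip [(0.82, array([323.9, 250.1]), array([0.5788, 0.1217, 0.045 ]))]
slide_tip [(0.57, array([323.4,  74.6]), array([0.6208, 0.214 , 0.038 ]))]
corner_far_left [(0.82, array([321.2,  20.3]), array([0.6308, 0.2385, 0.038 ])), (0.4, array([325.6, 314.5]), array([0.5572, 0.0717, 0.038 ]))]
[(0.78, array([281.5, 201.1]), array([ 0.5116, -0.072 ,  0.038 ]))] [(0.64, array([285.2, 195.4]), array([ 0.4862, -0.0669,  0.038 ]))]
[] [] []
```

{"method": "jog_arm", "body": {
  "commands": [
    {"translation":[0,0,0],"turn":[0,0,0]},
    {"translation":[0,0,0],"turn":[0,0,0]},
    {"translation":[0,0,0],"turn":[0,0,0]},
    {"translation":[0,0,0],"turn":[0,0,0]},
    {"translation":[0,0,0],"turn":[0,0,0]},
    {"translation":[0,-4,0],"turn":[0,0,0]},
    {"translation":[0,-8,0],"turn":[0,0,0]},
    {"translation":[0,-12,0],"turn":[0,0,0]},
    {"translation":[0,-16,0],"turn":[0,0,0]},
    {"translation":[0,-19,0],"turn":[0,0,0]},
    {"translation":[0,-22,0],"turn":[0,0,0]},
    {"translation":[0,-23,0],"turn":[0,0,0]}
  ],
  "claw": 1,
  "grip_force": 3
}}

```text
clock: 27.7
position: [0.5889, 0.1461, 0.0192]
ee_rot: [-3.069, 0.672, 0.001]
force: [-1.2, 0.3, 1.4]
width: 0.324
```

{"method": "jog_arm", "body": {
  "commands": [
    {"translation":[0,-1.5,0],"turn":[0,0,0]},
    {"translation":[0,-3,0],"turn":[0,0,0]},
    {"translation":[0,-4,0],"turn":[0,0,0]},
    {"translation":[0,-5,0],"turn":[0,0,0]},
    {"translation":[0,-6,0],"turn":[0,0,0]},
    {"translation":[0,-7,0],"turn":[0,0,0]},
    {"translation":[0,-8,0],"turn":[0,0,0]},
    {"translation":[0,-9,0],"turn":[0,0,0]},
    {"translation":[0,-10,0],"turn":[0,0,0]}
  ]
}}

```text
clock: 28.45
position: [0.593, 0.1544, 0.0191]
ee_rot: [3.068, -0.673, -0.0]
force: [-4.1, -3.4, -0.8]
width: 0.323
```

```bash
cat > rd.py <<'E'
from fit import *
import sys
s=st();im=arm.get_image("wrist");cv2.imwrite("pics/%s.png"%sys.argv[1],im);c=cam("wrist")
for q,z in[("slide_tip",.038),("corner_far_left",.038)]:
    l=lm("wrist",q,z,c);print(q,l)
    if l and q=="slide_tip":print(" TCP-tip",np.linalg.norm((l[0][2]-s["position"])[:2]))
im2=arm.get_image("scene");print(lm("scene","rule_tail",.038),lm("scene","corner_near_right",.038))
cv2.imwrite("pics/%sc.png"%sys.argv[1],np.hstack([cv2.resize(im[60:210,260:380],(480,600),interpolation=cv2.INTER_NEAREST),cv2.resize(im2[170:240,265:301],(308,600),interpolation=cv2.INTER_NEAREST)]))
st()
E
python3 rd.py d5
```

```text
28.45 [0.593  0.1544 0.0191] [ 3.0684e+00 -6.7340e-01 -4.0000e-04] F [-4.1 -3.4 -0.8] w 0.323
slide_tip [(0.71, array([321.3,  86.6]), array([0.6312, 0.2394, 0.038 ]))]
 TCP-tip 0.09315896965322328
corner_far_left [(0.87, array([321. ,  83.9]), array([0.6317, 0.2407, 0.038 ]))]
[(0.72, array([326.2, 191.4]), array([0.4476, 0.0472, 0.038 ])), (0.71, array([284.9, 201.3]), array([ 0.5107, -0.0623,  0.038 ]))] [(0.73, array([286.9, 192.5]), array([ 0.4731, -0.0648,  0.038 ]))]
28.75 [0.5933 0.1547 0.0192] [-3.0682e+00  6.7310e-01 -4.0000e-04] F [-2.2 -1.2 -1.3] w 0.329
```

View pics/d5c.png

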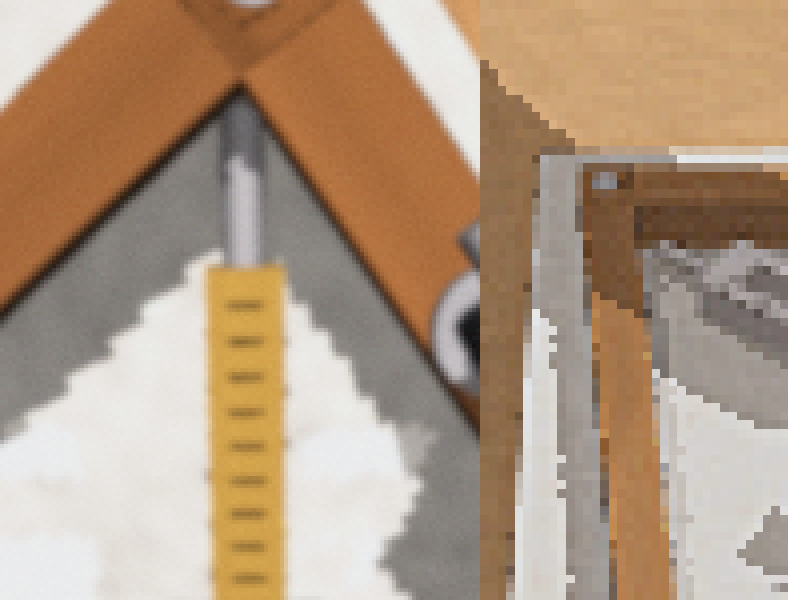

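Run:
```python
from fit import *
im=cv2.imread("pics/d5.png");g=im.mean(2)
for col in (306,308,310,334,336,338):print(col,g[200:250,col].astype(int).tolist())
s=im[:,316:326].astype(int).mean(1);print((g[100:250,321]).astype(int).tolist())
```

```text
306 [228, 228, 228, 229, 229, 228, 227, 229, 227, 223, 210, 192, 172, 163, 158, 156, 155, 157, 166, 188, 212, 222, 227, 226, 227, 227, 227, 228, 227, 227, 228, 226, 225, 226, 228, 228, 229, 229, 229, 228, 227, 226, 219, 192, 136, 64, 27, 8, 12, 10]
308 [230, 226, 228, 226, 225, 226, 226, 227, 226, 224, 211, 191, 174, 163, 158, 157, 159, 160, 164, 187, 211, 223, 226, 225, 225, 227, 227, 226, 227, 226, 226, 225, 225, 227, 227, 225, 227, 228, 227, 226, 228, 226, 220, 192, 133, 59, 21, 11, 15, 12]
310 [228, 225, 223, 221, 223, 221, 224, 225, 225, 222, 214, 192, 173, 160, 159, 154, 157, 156, 167, 190, 211, 223, 222, 225, 225, 223, 224, 224, 225, 226, 227, 226, 225, 226, 225, 227, 227, 227, 227, 227, 225, 225, 217, 179, 114, 46, 14, 6, 13, 13]
334 [232, 231, 230, 231, 230, 231, 232, 234, 231, 224, 201, 172, 162, 156, 157, 155, 156, 153, 166, 198, 221, 229, 229, 229, 229, 231, 230, 230, 229, 229, 227, 225, 222, 218, 220, 219, 222, 220, 220, 221, 220, 216, 205, 160, 90, 33, 14, 18, 19, 16]
336 [231, 230, 230, 230, 232, 232, 231, 232, 232, 221, 197, 167, 161, 157, 159, 155, 156, 158, 171, 204
[... 438 characters left out ...]
, 196, 197, 194, 194, 194, 194, 196, 195, 192, 193, 194, 193, 194, 194, 191, 192, 190, 180, 160, 150, 151, 150, 152, 153, 150, 144, 124, 109, 129, 143, 154, 149, 151, 148, 145, 119, 104, 121, 144, 150, 151, 150, 150, 140, 118, 110, 127, 144, 152, 151, 151, 147, 139, 119, 112, 128, 145, 152, 149, 152, 145, 131, 115, 121, 139, 149, 153, 148, 150, 140, 122, 110, 128, 146, 149, 150, 147, 142, 123, 110, 123, 145, 151, 148, 147, 146, 132, 115, 121, 142, 150, 152, 151, 145, 127, 112, 119, 140, 148, 151, 149, 146, 128, 117, 123, 141, 149, 151, 149, 141, 124, 108, 121, 142, 151, 152, 147, 139, 123, 123, 138, 147, 147, 149, 140, 120, 108, 124, 141, 150, 150, 148, 148, 137, 113, 66, 33, 15, 10, 17, 15]
```

Run:
```python
from fit import *
c=cam("wrist");st()
T=[136,145,154,163,171.3,179.8,188,196.3,204.2,212.2,220,227.7]
for zb in(.043,.046,.044):
    P=ray(c,[[321.3,126.8]]+[[321.5,t] for t in T],zb);d=np.linalg.norm((P-P[0])[:,:2],axis=1)*1000
    E=ray(c,[[321.5,219.0]],.046)[0];E2=ray(c,[[321.5,210.5]],.030)[0]
    print(zb,d.round(1),"r",np.linalg.norm((P[0]-E)[:2]),np.linalg.norm((P[0]-E2)[:2]))
L1,L2=.3132,.280+.003+.0545
print(np.load("p.npy"))
```

```text
28.75 [0.5933 0.1547 0.0192] [-3.0682e+00  6.7310e-01 -4.0000e-04] F [-2.2 -1.2 -1.3] w 0.329
0.043 [ 0.   5.   9.9 14.9 20.1 24.9 29.9 34.8 39.9 44.8 49.8 54.8 59.9] r 0.05299052916831659 0.05350213758135091
0.046 [ 0.   4.9  9.7 14.7 19.7 24.4 29.3 34.1 39.1 43.9 48.9 53.8 58.8] r 0.053180240674901756 0.053691867521314524
0.044 [ 0.   4.9  9.9 14.9 19.9 24.7 29.7 34.6 39.6 44.5 49.5 54.5 59.5] r 0.05305376587394314 0.05356538045036992
[0.65632564 0.11110151 0.18921858 0.09085182]
```

Run:
```python
from fit import *
p=np.load("p.npy");P=pts(p);c=cam("scene");u=(P[2]-P[1])/np.linalg.norm(P[2]-P[1])
print("FL,NR,NR+1.5,NR+8,NR+28",proj(c,np.array([P[2],P[1],P[1]+.0015*u,P[1]+.008*u,P[1]+.0265*u])).round(1).tolist())
im=cv2.imread("pics/d5c.png")
o=arm.trace("scene","rule");print([(x["confidence"],x["box"]) for x in o[:2]])
if o:
    m=o[0]["region"];ys,xs=np.where(m);k=xs<300;print([(x,y) for x,y in zip(xs[k],ys[k])][:12])
```

```text
FL,NR,NR+1.5,NR+8,NR+28 [[388.7, 247.5], [283.1, 195.7], [283.5, 196.0], [285.3, 196.8], [290.4, 199.4]]
[(0.91, [285.8, 196.2, 94.6, 47.4]), (0.2, [277.6, 194.0, 11.3, 61.3])]
[(np.int64(295), np.int64(198)), (np.int64(296), np.int64(198)), (np.int64(289), np.int64(199)), (np.int64(291), np.int64(199)), (np.int64(292), np.int64(199)), (np.int64(293), np.int64(199)), (np.int64(294), np.int64(199)), (np.int64(295), np.int64(199)), (np.int64(296), np.int64(199)), (np.int64(297), np.int64(199)), (np.int64(298), np.int64(199)), (np.int64(299), np.int64(199))]
```

{"method": "jog_arm", "body": {
  "commands": [
    {"translation":[0,0,0],"turn":[0,0,0]},
    {"translation":[0,0,0],"turn":[0,0,0]},
    {"translation":[0,5,1],"turn":[0,0,0]},
    {"translation":[0,9,2],"turn":[0,0,0]},
    {"translation":[0,9,2],"turn":[0,0,0]}
  ],
  "claw": 0.1
}}

```text
clock: 29.22
position: [0.5893, 0.1448, 0.0171]
ee_rot: [3.067, -0.675, 0.0]
force: [-0.7, -0.8, -0.7]
width: 0.454
```

{"method": "jog_arm", "body": {
  "commands": [
    {"translation":[0,0,0],"turn":[0,0,0]},
    {"translation":[0,0,0],"turn":[0,0,0]},
    {"translation":[0,0,0],"turn":[0,0,0]},
    {"translation":[0,0,0],"turn":[0,0,0]},
    {"translation":[0,-1,0],"turn":[0,0,0]},
    {"translation":[0,-2,0],"turn":[0,0,0]},
    {"translation":[0,-3,0],"turn":[0,0,0]},
    {"translation":[0,-4,0],"turn":[0,0,0]}
  ],
  "claw": 1,
  "grip_force": 4.5
}}

```text
clock: 29.88
position: [0.5902, 0.1482, 0.0168]
ee_rot: [3.066, -0.674, -0.002]
force: [-2.4, -5.0, 2.0]
width: 0.329
```

{"method": "jog_arm", "body": {
  "commands": [
    {"translation":[0,-1,0],"turn":[0,0,0]},
    {"translation":[0,-2,0],"turn":[0,0,0]},
    {"translation":[0,-3,0],"turn":[0,0,0]},
    {"translation":[0,-4,0],"turn":[0,0,0]}
  ]
}}

```text
clock: 30.22
position: [0.5916, 0.1515, 0.0165]
ee_rot: [3.065, -0.674, -0.003]
force: [-3.5, -6.3, 1.1]
width: 0.327
```

```bash
cat > rr.py <<'E'
from fit import *
im=cv2.imread("pics/%s.png"%__import__("sys").argv[1]);c=cam("wrist");g=im.astype(float).mean(2)
w=np.r_[305:311,334:339];print("walls",g[150:260,w].mean(1).astype(int).tolist());print("brass",g[105:140,321].astype(int).tolist())
E
python3 rd.py d6; python3 rr.py d6
```

```text
30.2167 [0.5916 0.1515 0.0165] [ 3.065e+00 -6.743e-01 -3.000e-03] F [-3.5 -6.3  1.1] w 0.327
slide_tip [(0.92, array([319.7,  81. ]), array([0.6303, 0.2391, 0.038 ]))]
 TCP-tip 0.09579899147474906
corner_far_left []
[(0.63, array([286.2, 202.2]), array([ 0.5137, -0.0579,  0.038 ]))] [(0.74, array([284.7, 192.4]), array([ 0.4739, -0.0712,  0.038 ]))]
30.5167 [0.5917 0.1517 0.0165] [ 3.0655e+00 -6.7410e-01 -2.8000e-03] F [-2.9 -4.8  0.4] w 0.329
walls [230, 230, 230, 230, 229, 229, 229, 229, 228, 228, 226, 225, 225, 227, 226, 226, 226, 226, 227, 227, 228, 228, 228, 227, 227, 227, 228, 229, 230, 231, 231, 231, 231, 231, 231, 231, 230, 231, 231, 231, 231, 231, 231, 231, 231, 231, 230, 230, 230, 229, 229, 229, 230, 230, 230, 228, 220, 200, 181, 168, 162, 159, 159, 158, 162, 179, 206, 222, 226, 226, 227, 228, 229, 230, 230, 230, 230, 229, 229, 227, 226, 223, 224, 226, 227, 227, 227, 225, 219, 193, 138, 69, 24, 12, 12, 14, 18, 19, 24, 23, 22, 38, 66, 96, 104, 84, 51, 37, 57, 91]
brass [196, 192, 192, 192, 191, 191, 194, 196, 196, 194, 191, 192, 193, 193, 183, 168, 160, 156, 155, 155, 153, 152, 147, 131, 110, 114, 141, 154, 153, 153, 154, 152, 145, 119, 107]
```

Run:
```python
from fit import *
c=cam("wrist");P=ray(c,[[321,119.8]],.043)[0];E=ray(c,[[321.5,215.3]],.046)[0];T=ray(c,[[321,129.3]],.043)[0]
print(np.linalg.norm((P-E)[:2]),np.linalg.norm((T-E)[:2])+.005)
arm.get_image("top");o=detect("top");arm.get_image("wrist");o+=detect("wrist",[0,2,5,6]);arm.get_image("scene");o3=detect("scene")
for x in o+o3:print(x[1],x[2].round(1),ray(x[0],x[2],Z[x[1]])[0][:2].round(4))
```

```text
0.05339969470144438 0.05342377291456333
0 [275.3 232.7] [0.4384 0.1803]
2 [255.7 159.3] [0.6334 0.2355]
6 [261.3 194.9] [0.5361 0.2177]
0 [325.7 256.3] [0.5896 0.1428]
2 [319.5  78.3] [0.6307 0.2404]
5 [455.9 248.5] [0.6667 0.1147]
6 [182.6 183.2] [0.5343 0.2224]
0 [375.3 196.1] [0.4418 0.1906]
1 [284.3 193.4] [ 0.4783 -0.0714]
2 [391.1 247.3] [0.6302 0.2439]
3 [283.7 250.4] [ 0.689  -0.0257]
4 [327.9 195.1] [0.4658 0.0548]
5 [339.7 249.3] [0.6628 0.1144]
6 [383.3 218. ] [0.5304 0.2182]
```

{"method": "jog_arm", "body": {
  "commands": [
    {"translation":[0,0,0],"turn":[0,0,0]},
    {"translation":[0,0,0],"turn":[0,0,0]},
    {"translation":[0,0,-30],"turn":[0,0,0]},
    {"translation":[0,20,-60],"turn":[0,0,0]},
    {"translation":[0,60,-80],"turn":[0,0,0]},
    {"translation":[0,100,-80],"turn":[0,0,0]},
    {"translation":[0,140,-80],"turn":[0,0,0]},
    {"translation":[0,180,-80],"turn":[0,0,0]},
    {"translation":[0,220,-80],"turn":[0,0,0]},
    {"translation":[0,260,-80],"turn":[0,0,0]},
    {"translation":[0,300,-80],"turn":[0,0,0]},
    {"translation":[0,310,-80],"turn":[0,0,0]}
  ],
  "claw": 0
}}

```text
clock: 32.57
position: [0.4601, -0.134, 0.0972]
ee_rot: [3.064, -0.683, -0.001]
force: [-1.5, -0.1, -0.4]
width: 0.501
```

{"method": "jog_arm", "body": {
  "commands": [
    {"translation":[0,0,0],"turn":[0,0,0]},
    {"translation":[0,0,0],"turn":[0,0,0]},
    {"translation":[0,0,0],"turn":[0,0,0]}
  ]
}}

```text
clock: 32.82
position: [0.464, -0.1266, 0.0975]
ee_rot: [-3.068, 0.671, -0.002]
force: [0.0, 0.7, -0.3]
width: 0.498
```

Run:
```python
from fit import *
st();im=arm.get_image("wrist");c=cam("wrist");cv2.imwrite("pics/e1.png",im)
for q in("rule_tail","corner_near_right","corner_near_left","corner_far_right","slide_tip","corner_far_left"):print(q,lm("wrist",q,.038,c))
P=pts(np.load("p.npy"));x,y=proj(c,P[1])[0];print(x,y)
x0=int(np.clip(x-80,0,480));y0=int(np.clip(y-60,0,280));print(x0,y0)
cv2.imwrite("pics/e1c.png",cv2.resize(im[y0:y0+120,x0:x0+160],(800,600),interpolation=cv2.INTER_NEAREST))
```

```text
32.8167 [ 0.464  -0.1266  0.0975] [-3.0682e+00  6.7070e-01 -1.9000e-03] F [ 0.   0.7 -0.3] w 0.498
rule_tail [(0.82, array([327.6, 118.6]), array([ 0.498 , -0.0616,  0.038 ]))]
corner_near_right [(0.8, array([320.4, 134.1]), array([ 0.4874, -0.0705,  0.038 ]))]
corner_near_left []
corner_far_right []
slide_tip []
corner_far_left []
322.9820850074909 135.68511227305999
242 75
```

View pics/e1c.png

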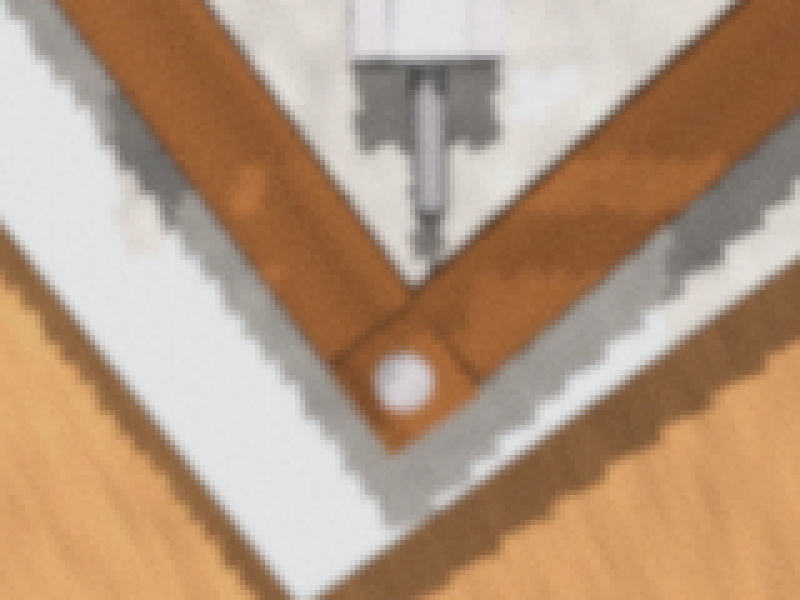

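{"method": "jog_arm", "body": {
  "commands": [
    {"translation":[0,-40,0],"turn":[0,0,0]},
    {"translation":[0,-80,0],"turn":[0,0,0]},
    {"translation":[0,-120,0],"turn":[0,0,0]},
    {"translation":[1,-160,0],"turn":[0,0,0]},
    {"translation":[1,-190,10],"turn":[0,0,0]},
    {"translation":[1,-198,35],"turn":[0,0,0]},
    {"translation":[1,-198,60],"turn":[0,0,0]},
    {"translation":[1,-198,80],"turn":[0,0,0]},
    {"translation":[1,-198,86],"turn":[0,0,0]},
    {"translation":[1,-198,86],"turn":[0,0,0]}
  ]
}}

```text
clock: 34.0
position: [0.5454, 0.0513, 0.0097]
ee_rot: [3.068, -0.673, -0.005]
force: [-0.7, 0.4, -0.2]
width: 0.503
```

{"method": "jog_arm", "body": {
  "commands": [
    {"translation":[0,0,0],"turn":[0,0,0]},
    {"translation":[0,0,0],"turn":[0,0,0]},
    {"translation":[0,0,0],"turn":[0,0,0]},
    {"translation":[0,0,0],"turn":[0,0,0]},
    {"translation":[0,0,0],"turn":[0,0,0]},
    {"translation":[0,3,0],"turn":[0,0,0]},
    {"translation":[0,6,0],"turn":[0,0,0]},
    {"translation":[0,8,0],"turn":[0,0,0]},
    {"translation":[0,10,0],"turn":[0,0,0]},
    {"translation":[0,12,0],"turn":[0,0,0]},
    {"translation":[0,14,0],"turn":[0,0,0]}
  ],
  "claw": 1,
  "grip_force": 3
}}

```text
clock: 34.92
position: [0.5411, 0.0388, 0.0112]
ee_rot: [-3.068, 0.673, -0.001]
force: [2.2, 3.5, 0.7]
width: 0.259
```

Run:
```python
from fit import *
s=st();im=arm.get_image("wrist");c=cam("wrist")
for q,z in(("slide_grip",.045),("slide_tip",.038),("corner_far_left",.038)):print(q,lm("wrist",q,z,c))
cv2.imwrite("pics/e2.png",im)
im=arm.get_image("scene");cs=cam("scene")
for q in("rule_tail","corner_near_right"):print(q,lm("scene",q,.038,cs))
o=arm.trace("scene","rule");print([(x["confidence"],x["box"]) for x in o[:1]])
```

```text
34.9167 [0.5411 0.0388 0.0112] [-3.068e+00  6.731e-01 -8.000e-04] F [2.2 3.5 0.7] w 0.259
slide_grip [(0.73, array([320.6,  52.3]), array([0.5848, 0.1363, 0.045 ]))]
slide_tip []
corner_far_left [(0.43, array([324.6, 232. ]), array([0.5461, 0.0472, 0.038 ]))]
rule_tail []
corner_near_right [(0.57, array([284.7, 193.4]), array([ 0.4781, -0.0702,  0.038 ]))]
[(0.82, [282.0, 194.2, 87.5, 47.8])]
```

{"method": "jog_arm", "body": {
  "commands": [
    {"translation":[0,0,0],"turn":[0,0,0]},
    {"translation":[0,0,0],"turn":[0,0,0]},
    {"translation":[0,0,0],"turn":[0,0,0]},
    {"translation":[0,-20,-6],"turn":[0,0,0]},
    {"translation":[0,-50,-6],"turn":[0,0,0]},
    {"translation":[-1,-80,-6],"turn":[0,0,0]},
    {"translation":[-1,-104,-6],"turn":[0,0,0]},
    {"translation":[-1,-107,-6],"turn":[0,0,0]},
    {"translation":[-1,-107,-6],"turn":[0,0,0]}
  ],
  "claw": 0.1
}}

```text
clock: 36.07
position: [0.5845, 0.1382, 0.0169]
ee_rot: [-3.069, 0.669, 0.001]
force: [-0.5, -0.6, -0.2]
width: 0.448
```

```bash
python3 rd.py e3
python3 - <<'E'
from h import *
im=cv2.imread("pics/e3.png").astype(int)
for r in (100,120,140,160,180,200):
    row=im[r,280:370];y=np.where((row[:,1]-row[:,0]>60)&(row[:,2]-row[:,0]>60))[0]+280;print(r,y[[0,-1]] if len(y) else None)
E
```

```text
36.0667 [0.5845 0.1382 0.0169] [-3.0691e+00  6.6900e-01  1.0000e-03] F [-0.5 -0.6 -0.2] w 0.448
slide_tip [(0.91, array([324.7,  68.4]), array([0.6275, 0.2282, 0.038 ]))]
 TCP-tip 0.09976316729231328
corner_far_left [(0.65, array([321.5,  46.5]), array([0.6304, 0.2385, 0.038 ]))]
[(0.76, array([285.3, 199.7]), array([ 0.504 , -0.0627,  0.038 ])), (0.46, array([322.6, 219.8]), array([0.5641, 0.0548, 0.038 ]))] [(0.57, array([283.4, 195.2]), array([ 0.4863, -0.0722,  0.038 ]))]
36.3667 [0.5845 0.1346 0.0172] [ 3.067e+00 -6.759e-01 -3.000e-04] F [-0.2 -0.1  0.4] w 0.45
100 None
120 [316 334]
140 [317 334]
160 [317 334]
180 [317 333]
200 [317 334]
```

{"method": "jog_arm", "body": {
  "commands": [
    {"translation":[0,0,0],"turn":[0,0,0]},
    {"translation":[0,0,0],"turn":[0,0,0]},
    {"translation":[0,0,0],"turn":[0,0,0]},
    {"translation":[0,0,0],"turn":[0,0,0]},
    {"translation":[0,-2,0],"turn":[0,0,0]},
    {"translation":[0,-4,0],"turn":[0,0,0]},
    {"translation":[0,-6,0],"turn":[0,0,0]},
    {"translation":[0,-8,0],"turn":[0,0,0]},
    {"translation":[0,-10,0],"turn":[0,0,0]},
    {"translation":[0,-12,0],"turn":[0,0,0]},
    {"translation":[0,-14,0],"turn":[0,0,0]},
    {"translation":[0,-14,0],"turn":[0,0,0]}
  ],
  "claw": 1,
  "grip_force": 3
}}

```text
clock: 37.37
position: [0.5898, 0.149, 0.0167]
ee_rot: [3.068, -0.673, -0.002]
force: [-2.4, -2.8, -0.4]
width: 0.323
```

```bash
python3 rd.py e4; python3 rr.py e4
```

```text
37.3667 [0.5898 0.149  0.0167] [ 3.0679e+00 -6.7270e-01 -2.3000e-03] F [-2.4 -2.8 -0.4] w 0.323
slide_tip [(0.91, array([322.5,  70.8]), array([0.6317, 0.2405, 0.038 ]))]
 TCP-tip 0.1006363371363063
corner_far_left [(0.88, array([320.3,  68.7]), array([0.6311, 0.2419, 0.038 ])), (0.3, array([181.4, 177.3]), array([0.5317, 0.2229, 0.038 ]))]
[(0.66, array([281.1, 198.3]), array([ 0.5004, -0.0758,  0.038 ]))] [(0.95, array([283.9, 195. ]), array([ 0.4852, -0.071 ,  0.038 ])), (0.44, array([325.1, 196.4]), array([0.4695, 0.0473, 0.038 ]))]
37.6667 [0.59   0.149  0.0169] [ 3.0683e+00 -6.7290e-01 -1.5000e-03] F [-3.9 -2.2 -1.9] w 0.328
walls [230, 230, 230, 230, 229, 229, 228, 229, 228, 227, 228, 228, 229, 229, 229, 230, 230, 230, 229, 230, 230, 229, 230, 231, 231, 231, 231, 231, 231, 231, 231, 232, 232, 232, 232, 232, 232, 232, 232, 232, 232, 231, 231, 231, 231, 231, 231, 231, 232, 232, 231, 232, 231, 231, 231, 231, 230, 230, 230, 229, 231, 230, 231, 230, 229, 224, 207, 184, 170, 164, 161, 160, 159, 159, 158, 172, 201, 223, 227, 227, 227, 227, 226, 222, 200, 147, 76, 26, 12, 12, 13, 19, 23, 24, 23, 25, 40, 71, 98, 103, 81, 49, 37, 59, 90, 102, 86, 55, 37, 55]
brass [196, 197, 196, 194, 198, 198, 197, 197, 189, 174, 163, 154, 157, 155, 155, 156, 151, 139, 117, 116, 142, 152, 154, 153, 153, 153, 146, 125, 107, 120, 141, 155, 155, 153, 155]
```

```bash
cat > r.py <<'E'
from fit import *
import sys
b,t,e=map(float,sys.argv[1:])
c=cam("wrist");P=ray(c,[[321,b]],.043)[0];E=ray(c,[[321.5,e]],.046)[0];T=ray(c,[[321,t]],.043)[0]
print("r",np.linalg.norm((P-E)[:2]),np.linalg.norm((T-E)[:2])+.005)
E
python3 r.py 114.2 123.6 225.6
```

```text
r 0.06295549331189576 0.06306278976844845
```

{"method": "jog_arm", "body": {
  "commands": [
    {"translation":[0,-1,0],"turn":[0,0,0]},
    {"translation":[0,-2,0],"turn":[0,0,0]},
    {"translation":[0,-3,0],"turn":[0,0,0]},
    {"translation":[0,-4,0],"turn":[0,0,0]},
    {"translation":[0,-4,0],"turn":[0,0,0]}
  ]
}}

```text
clock: 38.08
position: [0.5919, 0.1528, 0.0172]
ee_rot: [3.069, -0.673, -0.001]
force: [-4.2, -2.1, 0.6]
width: 0.325
```

```bash
python3 rd.py e5; python3 rr.py e5
```

```text
38.0833 [0.5919 0.1528 0.0172] [ 3.0685e+00 -6.7310e-01 -1.1000e-03] F [-4.2 -2.1  0.6] w 0.325
slide_tip [(0.92, array([323.3,  79.5]), array([0.6323, 0.2401, 0.038 ]))]
 TCP-tip 0.09623051255948349
corner_far_left [(0.66, array([321.5,  78.1]), array([0.6318, 0.2412, 0.038 ])), (0.61, array([453.6, 247.6]), array([0.6666, 0.1145, 0.038 ]))]
[(0.72, array([283.2, 197.8]), array([ 0.4972, -0.0703,  0.038 ]))] [(0.9, array([285.2, 197. ]), array([ 0.4929, -0.0654,  0.038 ]))]
38.3833 [0.5919 0.1528 0.0172] [-3.0686e+00  6.7310e-01  1.0000e-03] F [-5.  -1.8 -0.2] w 0.327
walls [230, 231, 230, 230, 230, 230, 230, 229, 229, 228, 228, 227, 227, 227, 226, 226, 226, 226, 227, 227, 228, 229, 230, 230, 229, 229, 228, 229, 229, 230, 231, 231, 230, 229, 230, 230, 229, 230, 230, 231, 231, 231, 231, 231, 231, 231, 231, 231, 231, 231, 231, 230, 231, 231, 230, 230, 230, 230, 230, 230, 230, 229, 229, 229, 228, 229, 229, 229, 229, 228, 227, 219, 201, 180, 168, 162, 159, 159, 159, 158, 158, 169, 196, 217, 224, 226, 226, 226, 226, 224, 210, 166, 92, 34, 13, 14, 11, 16, 20, 23, 23, 23, 30, 54, 85, 101, 89, 59, 39, 52]
brass [196, 197, 197, 194, 196, 194, 196, 196, 195, 198, 196, 197, 196, 192, 196, 191, 188, 176, 164, 155, 153, 151, 153, 154, 149, 133, 112, 115, 137, 151, 152, 154, 152, 152, 143]
```

```bash
python3 r.py 122.2 131.4 231.8
python3 - <<'E'
import numpy as np
for r1 in(.030,.031):
  for r2 in (.0595,.0605,.062,.063):
    a,b=.283+r1,.283+r2;print(r1,r2,"S",np.sqrt((a*a+b*b)/2),"th",np.arcsin((b*b-a*a)/(4*.2*.26)))
E
```

```text
r 0.06286687012862123 0.06300195856406682
0.03 0.0595 S 0.3280817352429116 th 0.09310199083959161
0.03 0.0605 S 0.3286040550571462 th 0.09641493186851303
0.03 0.062 S 0.32938882798297814 th 0.1014044679955444
0.03 0.063 S 0.32991286728468167 th 0.10474431101869267
0.031 0.0595 S 0.3285591651438139 th 0.09007487910977702
0.031 0.0605 S 0.329080727177998 th 0.09338688228751982
0.031 0.062 S 0.32986436606581193 th 0.09837494209531314
0.031 0.063 S 0.3303876511009453 th 0.10171375396082631
```

```bash
cat > ang.py <<'E'
from fit import *
import sys
def edges(im,c,top=90,bot=195,save=None):
    """inner top edges of the rails meeting at FL as seen by the wrist camera -> yaw of each, at z=.052"""
    h=cv2.cvtColor(im,cv2.COLOR_BGR2HSV).astype(int);wood=((h[...,0]<16)&(h[...,1]>110)&(h[...,2]>60)).astype(np.uint8)
    wood=cv2.morphologyEx(wood,cv2.MORPH_OPEN,np.ones((3,3)))
    out=[]
    for side in(0,1):
        pts_=[]
        for r in range(top,bot):
            x=np.where(wood[r])[0];x=x[x<305] if side==0 else x[x>340]
            if len(x)>3: pts_.append([x.max() if side==0 else x.min(),r])
        q=np.array(pts_,float)
        for _ in range(4):
            k=np.polyfit(q[:,1],q[:,0],1);e=abs(np.polyval(k,q[:,1])-q[:,0]);q=q[e<max(1.,1.5*np.median(e))]
        X=ray(c,q,.052)[:,:2];m=X.mean(0);d=np.linalg.svd(X-m)[2][0];res=np.std((X-m)@[-d[1],d[0]])
        out.append((np.arctan2(d[1],d[0])%np.pi,len(q),res*1000,m))
    return out
if __name__=="__main__":
    im=cv2.imread("pics/%s.png"%sys.argv[1]);o=edges(im,cam("wrist"),*map(int,sys.argv[2:]))
    for x in o:print(x)
    print("side",o[0][0],"far x-axis",o[1][0]-np.pi/2,"rack",o[0][0]-o[1][0]+np.pi/2)
E
python3 ang.py e5; python3 ang.py e5 90 140; python3 ang.py e5 140 195
```

```text
(np.float64(0.2912727908061985), 105, np.float64(0.10896096443773047), array([0.58420559, 0.22711455]))
(np.float64(1.7726107302688252), 54, np.float64(0.18541700265796815), array([0.64170109, 0.19071661]))
side 0.2912727908061985 far x-axis 0.20181440347392865 rack 0.08945838733226985
(np.float64(0.2918030499590656), 49, np.float64(0.09276529286779342), array([0.60428465, 0.2331296 ]))
(np.float64(1.731076775610708), 22, np.float64(0.18898915599831598), array([0.6371345 , 0.21246194]))
side 0.2918030499590656 far x-axis 0.16028044881581138 rack 0.1315226011432542
(np.float64(0.289499098397366), 55, np.float64(0.10814918986669408), array([0.56564557, 0.22154706]))
(np.float64(1.749323683994318), 34, np.float64(0.15443090445234042), array([0.64406701, 0.17919335]))
side 0.289499098397366 far x-axis 0.17852735719942148 rack 0.1109717411979445
```

{"method": "jog_arm", "body": {
  "commands": [
    {"translation":[0,8,0],"turn":[0,0,0]},
    {"translation":[0,16,0],"turn":[0,0,0]},
    {"translation":[0,24,0],"turn":[0,0,0]},
    {"translation":[0,30,0],"turn":[0,0,0]},
    {"translation":[0,30,0],"turn":[0,0,0]}
  ]
}}

```text
clock: 38.8
position: [0.5796, 0.1229, 0.0173]
ee_rot: [3.067, -0.677, 0.001]
force: [-0.9, 0.3, -2.2]
width: 0.328
```

{"method": "jog_arm", "body": {
  "commands": [
    {"translation":[0,0,0],"turn":[0,0,0]},
    {"translation":[0,0,0],"turn":[0,0,0]},
    {"translation":[0,0,-25],"turn":[0,0,0]},
    {"translation":[0,0,-60],"turn":[0,0,0]},
    {"translation":[0,0,-75],"turn":[0,0,0]},
    {"translation":[0,0,-75],"turn":[0,0,0]}
  ],
  "claw": 0
}}

```text
clock: 39.3
position: [0.5826, 0.127, 0.0964]
ee_rot: [-3.065, 0.672, -0.01]
force: [1.2, 0.3, -0.9]
width: 0.5
```

Run:
```python
from fit import *
st();im=arm.get_image("wrist");c=cam("wrist");print(lm("wrist","slide_tip",.038,c),lm("wrist","corner_far_left",.038,c));print(lm("wrist","near_rail",.041,c))
arm.get_image("scene");cs=cam("scene")
print(lm("scene","near_rail",.041,cs),lm("scene","rule_tail",.038,cs))
tomove([.4557,.0525,.092],.189)
```

```text
39.3 [0.5826 0.127  0.0964] [-3.0651  0.6717 -0.0098] F [ 1.2  0.3 -0.9] w 0.5
[(0.9, array([320.3,  97.3]), array([0.6173, 0.2088, 0.038 ]))] [(0.84, array([318.5,  52.3]), array([0.63  , 0.2395, 0.038 ]))]
[]
[(0.63, array([326.2, 191.9]), array([0.453 , 0.0479, 0.041 ])), (0.46, array([388.4, 251.6]), array([0.6485, 0.2374, 0.041 ]))] [(0.71, array([282.1, 198.8]), array([ 0.5019, -0.0725,  0.038 ]))]
shift [-81.6 117.6  -0.7] turn [ 0.001  0.002 -0.621]  now jaw -0.432
```

{"method": "jog_arm", "body": {
  "commands": [
    {"translation":[-14,20,0],"turn":[0,0,-0.11]},
    {"translation":[-30,43,0],"turn":[0,0,-0.22]},
    {"translation":[-46,66,0],"turn":[0,0,-0.33]},
    {"translation":[-60,86,0],"turn":[0,0,-0.44]},
    {"translation":[-72,104,0],"turn":[0,0,-0.55]},
    {"translation":[-82,118,0],"turn":[0,0,-0.621]},
    {"translation":[-82,118,0],"turn":[0,0,-0.621]},
    {"translation":[-82,118,25],"turn":[0,0,-0.621]},
    {"translation":[-82,118,50],"turn":[0,0,-0.621]},
    {"translation":[-82,118,70],"turn":[0,0,-0.621]},
    {"translation":[-82,118,76],"turn":[0,0,-0.621]},
    {"translation":[-82,118,76],"turn":[0,0,-0.621]}
  ]
}}

```text
clock: 40.65
position: [0.4548, 0.0526, 0.0147]
ee_rot: [-3.128, -0.296, 0.005]
force: [0.3, -0.2, 0.4]
width: 0.499
```

{"method": "jog_arm", "body": {
  "commands": [
    {"translation":[0,0,0],"turn":[0,0,0]},
    {"translation":[0,0,0],"turn":[0,0,0]},
    {"translation":[0,0,0],"turn":[0,0,0]},
    {"translation":[0,0,0],"turn":[0,0,0]},
    {"translation":[0,0,0],"turn":[0,0,0]},
    {"translation":[0,0,0],"turn":[0,0,0]}
  ],
  "claw": 1,
  "grip_force": 30
}}

```text
clock: 41.15
position: [0.4568, 0.0526, 0.0168]
ee_rot: [-3.128, -0.296, -0.003]
force: [1.3, 0.2, 1.0]
width: 0.188
```

```bash
cat > look.py <<'E'
from fit import *
import sys
st();P=[]
im=arm.get_image("wrist");st();ow=detect("wrist");it=arm.get_image("top");ot=detect("top")
cv2.imwrite("pics/%s.png"%sys.argv[1],im)
p0=np.load("p.npy")
for o in(ow,ot,ow+ot):
    # far rail held: fit rack only, then all
    f=lambda t:np.concatenate([(proj(c,pts(np.r_[p0[:3],t])[i])[0]-px) for c,i,px in o])
    if len(o)>1:
        r=least_squares(f,[.05],loss="soft_l1",f_scale=1.5);print("rack",r.x,[(x[1],y.round(1).tolist()) for x,y in zip(o,f(r.x).reshape(-1,2))])
E
python3 look.py g5
```

```text
41.15 [0.4568 0.0526 0.0168] [-3.1275e+00 -2.9620e-01 -3.0000e-03] F [1.3 0.2 1. ] w 0.188
41.2 [0.4568 0.0526 0.0168] [-3.1275e+00 -2.9610e-01 -2.8000e-03] F [ 1.9 -0.5  3.2] w 0.193
rack [0.09203218] [(0, [-1.3, -1.3]), (1, [-117.9, 118.5]), (4, [-3.0, 1.1])]
rack [0.0524712] [(0, [-3.7, 3.1]), (2, [1.4, -3.0]), (3, [3.0, 0.0]), (4, [138.0, -32.5]), (5, [-2.4, -0.5]), (6, [-1.3, -3.3])]
rack [0.09110247] [(0, [-1.4, -1.7]), (1, [-117.9, 118.3]), (4, [-3.1, 0.8]), (0, [-0.6, 2.2]), (2, [1.6, -3.0]), (3, [3.1, 0.0]), (4, [141.2, -33.3]), (5, [-2.4, -0.5]), (6, [0.3, -3.7])]
```

{"method": "jog_arm", "body": {
  "commands": [
    {"translation":[0,-2.5,0],"turn":[0,0,0]},
    {"translation":[0,-5,0],"turn":[0,0,0]},
    {"translation":[0,-7.5,0],"turn":[0,0,0]},
    {"translation":[-0.5,-10,0],"turn":[0,0,0]},
    {"translation":[-0.7,-12.5,0],"turn":[0,0,0]},
    {"translation":[-0.9,-15,0],"turn":[0,0,0]},
    {"translation":[-1,-17.5,0],"turn":[0,0,0]},
    {"translation":[-1,-20,0],"turn":[0,0,0]},
    {"translation":[-1,-21.5,0],"turn":[0,0,0]},
    {"translation":[-1,-21.5,0],"turn":[0,0,0]},
    {"translation":[-1,-21.5,0],"turn":[0,0,0]}
  ]
}}

```text
clock: 42.87
position: [0.4518, 0.0723, 0.0165]
ee_rot: [3.126, 0.295, 0.002]
force: [4.0, -4.6, 6.9]
width: 0.191
```

{"method": "jog_arm", "body": {
  "commands": [
    {"translation":[0,0,0],"turn":[0,0,0]},
    {"translation":[0,0,0],"turn":[0,0,0]},
    {"translation":[0,0,0],"turn":[0,0,0]},
    {"translation":[0,0,-30],"turn":[0,0,0]},
    {"translation":[0,0,-65],"turn":[0,0,0]},
    {"translation":[10,20,-95],"turn":[0,0,0]},
    {"translation":[20,45,-125],"turn":[0,0,0]},
    {"translation":[35,75,-150],"turn":[0,0,0]},
    {"translation":[45,105,-170],"turn":[0,0,0]},
    {"translation":[50,135,-180],"turn":[0,0,0]},
    {"translation":[50,144,-180],"turn":[0,0,0]},
    {"translation":[50,144,-180],"turn":[0,0,0]}
  ],
  "claw": 0
}}

```text
clock: 43.87
position: [0.527, -0.0618, 0.1959]
ee_rot: [3.128, 0.289, -0.001]
force: [0.0, 0.1, 0.0]
width: 0.501
```

```bash
cat > sq.py <<'E'
from fit import *
import sys
s0=arm.observe();arm.get_image("wrist");s=st();im=arm.get_image("wrist");c=cam("wrist");cv2.imwrite("pics/%s.png"%sys.argv[1],im);np.save("pics/%s.npy"%sys.argv[1],np.array(s["position"]))
o=detect("wrist");print([(x[1],x[2].round(0).tolist()) for x in o])
f=lambda p:np.concatenate([(proj(c,pts(p)[i])[0]-px) for c,i,px in o]);
if len(o)>3:
    r=least_squares(f,np.r_[np.load("p.npy")[:3],.0],loss="soft_l1");show(r.x);print(f(r.x).reshape(-1,2).round(1).tolist())
# rectified top view at rail-top height, 2 px/mm, aligned with far yaw
p=np.load("p.npy");a=p[2];u=np.array([np.cos(a),np.sin(a)]);v=np.array([-u[1],u[0]])
W,H=560,640  # cols along v (left -> right decreasing), rows: far at top
X,Y=np.meshgrid(np.arange(W),np.arange(H))
q=np.r_[p[:2]]+((40-Y/2.)[...,None]*u+(150-X/2.)[...,None]*v)/1000
px=proj(c,np.c_[q.reshape(-1,2),np.full(W*H,.052)]).astype(np.float32).reshape(H,W,2)
rec=cv2.remap(im,px[...,0],px[...,1],cv2.INTER_LINEAR);cv2.imwrite("pics/%sr.png"%sys.argv[1],rec)
E
python3 sq.py h1
```

```text
43.9167 [ 0.5262 -0.0593  0.1954] [-3.1275e+00 -2.9280e-01  2.8000e-03] F [ 0.7  1.  -0.3] w 0.498
[(1, [289.0, 163.0]), (3, [453.0, 165.0]), (4, [278.0, 47.0]), (5, [479.0, 50.0])]
far mid [0.6568 0.1144] yaw 0.1755 rack 0.0063
  corner_near_left [0.4374 0.2062]
  corner_near_right [ 0.4828 -0.0498]
  corner_far_left [0.6341 0.2423]
  corner_far_right [ 0.6795 -0.0137]
  near_rail [0.4512 0.0765]
  far_rail [0.6657 0.1159]
  side_rail [0.5342 0.2331]
NL-FR 0.327 NR-FL 0.329
[[0.1, 1.2], [-0.1, 0.9], [0.5, -0.8], [-0.5, -0.8]]
```

View pics/h1r.png

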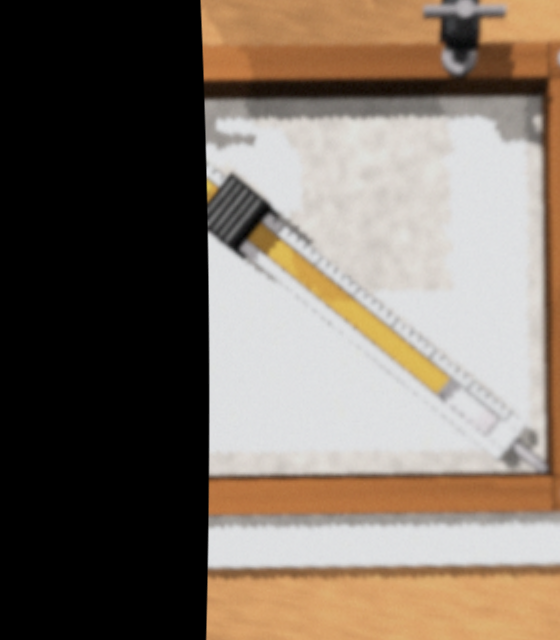

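```bash
cat > lines.py <<'E'
from fit import *
import sys
def run(name,c):
    im=cv2.imread("pics/%s.png"%name);p=np.load("p.npy");a=p[2];u=np.array([np.cos(a),np.sin(a)]);v=np.array([-u[1],u[0]])
    W,H,k=1360,1200,4.   # 4 px/mm
    X,Y=np.meshgrid(np.arange(W),np.arange(H))
    q=p[:2]+((40-Y/k)[...,None]*u+(160-X/k)[...,None]*v)/1000
    px=proj(c,np.c_[q.reshape(-1,2),np.full(W*H,.052)]).astype(np.float32).reshape(H,W,2)
    rec=cv2.remap(im,px[...,0],px[...,1],cv2.INTER_LINEAR)
    S=cv2.GaussianBlur(rec[...,2].astype(np.float32)-rec[...,0],(0,0),3) # wood: high R-B
    def fit_line(prof,idx,lo,hi,sign):
        pts_=[]
        for i in idx:
            g=np.gradient(prof(i)[lo:hi])*sign;j=int(g.argmax())
            if g[j]>1.0 and 0<j<len(g)-1:
                d=.5*(g[j-1]-g[j+1])/(g[j-1]-2*g[j]+g[j+1]+1e-9);pts_.append((i,lo+j+d))
        t=np.array(pts_)
        if len(t)<15:return None
        for _ in range(6):
            m=np.polyfit(t[:,0],t[:,1],1);e=abs(np.polyval(m,t[:,0])-t[:,1]);t=t[e<max(1.2,2*np.median(e))]
        return m[0],np.polyval(m,600),len(t),e.std()
    R={}
    col=lambda i:S[:,i];row=lambda i:S[i,:]
    xs=range(480,1180,6);ys=range(260,880,6)
    R["far_in"]=fit_line(col,xs,120,230,-1);R["far_out"]=fit_line(col,xs,60,130,+1)
    R["near_in"]=fit_line(col,xs,900,1010,+1);R["near_out"]=fit_line(col,xs,980,1090,-1)
    R["right_in"]=fit_line(row,ys,1060,1220,+1);R["right_out"]=fit_line(row,ys,1170,1300,-1)
    R["left_in"]=fit_line(row,ys,40,200,-1)
    for n,x in R.items():print(n,None if x is None else np.round(x,4))
    # slope: far/near dy/dx ; side dx/dy. perpendicular when side = -far
    return R
if __name__=="__main__":run(sys.argv[1],cam("wrist"))
E
python3 lines.py h1
```

```text
far_in [-1.110000e-02  1.532476e+02  8.500000e+01  2.157000e-01]
far_out [5.270e-02 9.055e+01 5.000e+00 2.164e-01]
near_in [-1.100000e-02  9.519859e+02  9.200000e+01  2.166000e-01]
near_out [-1.1700000e-02  1.0239035e+03  1.1700000e+02  1.5220000e-01]
right_in [1.2900000e-02 1.1393467e+03 6.5000000e+01 5.5370000e-01]
right_out [1.1300000e-02 1.2136395e+03 1.0200000e+02 2.5530000e-01]
left_in None
```

{"method": "jog_arm", "body": {
  "commands": [
    {"translation":[0,-35,0],"turn":[0,0,0]},
    {"translation":[0,-70,0],"turn":[0,0,0]},
    {"translation":[0,-100,0],"turn":[0,0,0]},
    {"translation":[0,-100,0],"turn":[0,0,0]},
    {"translation":[0,-100,0],"turn":[0,0,0]},
    {"translation":[0,-100,0],"turn":[0,0,0]},
    {"translation":[0,-100,0],"turn":[0,0,0]}
  ]
}}

```text
clock: 44.9
position: [0.5084, 0.0383, 0.1961]
ee_rot: [3.127, 0.294, -0.0]
force: [-0.6, -0.4, -0.0]
width: 0.499
```

```bash
sed -i 's/xs=range(480,1180,6)/xs=range(int(sys.argv[2]),int(sys.argv[3]),6)/' lines.py; python3 sq.py h2; python3 lines.py h2 250 700
```

```text
44.95 [0.5084 0.0382 0.1961] [ 3.1273e+00  2.9330e-01 -4.0000e-04] F [ 0.9 -1.  -1. ] w 0.503
[(0, [284.0, 18.0]), (1, [289.0, 236.0]), (2, [468.0, 19.0]), (3, [443.0, 238.0]), (4, [280.0, 140.0]), (5, [466.0, 138.0]), (6, [375.0, 4.0])]
far mid [0.6552 0.1143] yaw 0.1976 rack -0.0
  corner_near_left [0.4335 0.2025]
  corner_near_right [ 0.4846 -0.0525]
  corner_far_left [0.6296 0.2417]
  corner_far_right [ 0.6807 -0.0132]
  near_rail [0.4502 0.0732]
  far_rail [0.664 0.116]
  side_rail [0.5298 0.2309]
NL-FR 0.328 NR-FL 0.328
[[-1.6, -1.5], [2.7, 3.6], [0.7, -2.2], [-0.1, 0.1], [-0.6, -0.2], [-2.4, 0.5], [1.8, 1.5]]
far_in [-7.60000e-03  1.56875e+02  6.60000e+01  1.92200e-01]
far_out [-5.60000e-03  8.99271e+01  1.10000e+01  1.41800e-01]
near_in [-1.060000e-02  9.534104e+02  7.500000e+01  2.249000e-01]
near_out [-1.0600000e-02  1.0252837e+03  7.5000000e+01  8.5800000e-02]
right_in [1.2700000e-02 1.1417591e+03 5.7000000e+01 3.3270000e-01]
right_out [4.4000000e-03 1.2131391e+03 4.8000000e+01 2.0450000e-01]
left_in [1.010000e-02 1.044727e+02 1.040000e+02 2.269000e-01]
```

```bash
python3 -c "
from h import *
st();print(arm.sign_off())"
```

```text
45.35 [0.5082 0.0394 0.1962] [3.1276 0.2957 0.    ] F [-0.2  0.3 -0.2] w 0.498
the job is handed in; nothing more can be done
None
```

I measured both diagonals with the rule, squared the frame and handed the job in at 45.4 s. My last checks put the frame square to about 0.002 rad, with the diagonals equal to within about 1 mm.

- **First diagonal (near left to far right):** both points seated and the slide read about 30 mm, giving roughly 313 mm.
- **Second diagonal (near right to far left):** the first try left the tail short of its corner, which I saw in a close-up. I re-seated the tail and drew the slide out again until it read about 63 mm, giving roughly 346 mm. This was the longer diagonal.
- **Squaring:** I drew the slide back about 30 mm, gripped the near rail and moved it about 20 mm to the left.

**Final checks:** line fits on two rectified wrist pictures put the side rails within about 0.002 rad of perpendicular to the near rail, and the first picture agrees for the far rail. The inside measured about 199.7 by 259.3 mm. The rule lies flat along the second diagonal, the gripper was clear of everything, and I moved nothing near the bottle or tubes.

**What disagreed:**
- The 63 mm reading is 3–4 mm more than a 200 by 260 mm frame would give with the first reading.
- The rack before squaring came out at 0.09 rad from the pictures and 0.10 rad from the rule.
- One landmark fit gave 0.006 rad of remaining rack and the other gave 0.
- One far-rail line fit was about 0.003 rad off, probably disturbed by the clamp and shadow.
- During the failed second-diagonal try I pushed with about 7 N, below the 9 N that moves the frame. I saw no sign that it racked.
- I did not re-measure with the rule after squaring.

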